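Wiggle the logic probe out of its hooded case

ROBOT

A 6-joint arm with a two-finger parallel gripper is mounted at the origin on the work surface. World frame = base frame: x ahead of the robot, y to its left, z up, the work surface at z = 0. Lengths are in m, angles in rad, forces in N, time in s.
With the tool pointing down it reaches from about 0.35 to 0.85 m from the base axis. Payload 8.1 kg.
Tool frame: the origin (TCP) lies at the very end of the fingers, on their centre line; the grasp point (between the pads) lies 19 mm behind it (pinch_z is the distance from the TCP to the grasp point, in m); z points along the fingers, y is the direction in which the jaws open and shut (so a half turn about z gives the same grasp; the last joint's range is limited). The gripper opens to 93 mm and grips with 3 to 60 N. Pads are 15 mm wide; open, the fingers measure 128 mm over their backs; the gripper's body (75 mm by 188 mm) begins 65 mm behind the grasp point.
Start: joints at [-1.216, 0.13, 1.488, -0, 1.523, -0.085], TCP at [0.255, -0.543, 0.219] pointing down, gripper open.
Joint ranges: [-2.96, 2.96], [-0.89, 2.26], [0.02, 2.5], [-1.34, 4.48], [0, 2.73], [-2.66, 2.66]. Speed limits (rad/s): [2.39, 2.39, 2.79, 3.14, 3.14, 3.14].

INTERFACE

Orientations are given as a rotation vector (axis times angle).
In Python, from plant import * gives the robot as it stands.
- The arm moves only by the tool move_arm, never from a script. Its argument "series" is a list of rows, each a list of 7 numbers: the shift along the tool's x, y, z each as a share of 10 cm, from -1 to 1, then the turn, a rotation vector about the tool's x, y, z each as a share of 180 degrees, from -1 to 1, then the opening, from -1 (shut) to 1 (fully open). In form: [[dx, dy, dz, rx, ry, rz, jaw], ...]. A call has 1 to 8 rows; each row is the pose to reach, as a shift and turn from the pose commanded when the call began, along the tool's axes at that moment, turning the shorter way round; what a row does not reach only later rows make up. A row lasts 1/10 s, in which the tool goes at most 50 mm and 8.59 degrees, less where a joint would pass 70% of its speed; a pose out of reach is approached as far as the arm can. A call with a number of a shift or a turn outside -1 to 1 is refused whole. A call with a gripper value outside its range is refused whole. The fingers move at their own pace and stop on an object; "squeeze" is the grip in N (left out, the last holds). Time passes only in rows, so rows that repeat a pose let the fingers close. It gives the time, the measured TCP pose, the force and the opening at its end, in the units of the state.
- read_state(): the state, without advancing time (a new reading comes with each control period).
- read_camera(name): name is "side" or "top"; returns a dict with "frame" (420x560x3 uint8, red, green, blue), "K" (3x3 intrinsics, pixels), "k1" (the pictures are not rectified: a ray, as slopes to the right and down, at radius r is drawn at 1 + k1 r^2 times it, then the intrinsics apply), "rvec" (rotation vector, rad) and "tvec" (3), from world to camera coordinates, as OpenCV has them. Camera axes: x right, y down, z forward; pixel columns grow to the right and rows downward; lengths in m; the calibration is good to about 2 mm. A picture is of the moment at which its call begins. There is no depth.
- close_job(): hands the job in, once; it reports no verdict.
The state is a dict: "t": time; "q": joint angles; "dq": joint speeds; "joint_torque": joint torques, N m; "tool_pos": TCP position; "orientation": TCP orientation; "force": force on the tool from outside, world axes, zero at the start; "wrist_torque": the same for the moment, N m; "opening": finger opening in m.
Only numpy, scipy, OpenCV 4.12 (cv2) and the standard library are available. Lean on these libraries where they do the work, as an engineer would, in place of code of your own. Each camera call takes 0.05 s, during which the arm holds its last target.

TASK

One of the two hooded grey cases on the mat holds the flat black logic probe, stuck tight in its padded cutout. Find it by lifting the hoods by their bar handles, and open its hood all the way; then work the probe out by its protruding end with small side-to-side wiggles, so that the padded block stays seated in the case instead of being dragged out with it. Lower the probe tip-down into the square metal caddy, without dropping it, leaving the round-handled driver in its case and the solder spool, battery and flux bottle where they stand.

Things in the scene. Friction and masses are not known exactly. Their poses are not given: they have to be found in the camera images.
- case_a: The grey case that holds the probe: base 170 (x) x 124 (y) x 42 mm, fixed; 116 mm high with the hood shut. Origin: centre of the underside. x points from the front (handle side, which looks to the right of the robot) to the hinge side, y along the hinge, z up. The open hood overhangs the probe: its rim plane passes 85 mm behind the probe, nearly parallel to it.
- handle_a (a point): Middle of the hood's bar handle on case_a: round steel bar, 10 mm thick, along the case's y, 70 mm free between its posts, 40 mm above the hood's top. Shut, it lies 65 mm in front of the case's origin (-x), 156 mm above the bench. It moves with the hood, on a circle of radius 188 mm about the hinge.
- hinge_a (a point): Middle of the hinge line of case_a (along the case's y), at the back edge of the base, 85 mm behind the case's origin (+x), 42 mm above the bench.
- hood_a (a joint): Hood of case_a, rad: 0 shut, grows as its front rises and swings back about the hinge, stop at 1.05 (open all the way). Stiff hinge: the hood stays at any angle; 2 to 4 N at the handle move it.
- cutout_a (a point): Middle of the mouth of the cutout in case_a's padded block. z: the cutout's axis, outwards, leaning 25 degrees from vertical to the front (-x of the case); y: the case's y. The block's top is 44 (x) x 60 (y) mm, square to z. The cutout is 40 mm wide along y: the 22 mm probe has 9 mm play each side; across x, sprung pads grip its broad faces. Moves with the block.
- socket_a (a joint): Padded block of case_a, m dragged out along the cutout's axis: 0 seated, 0.008 is too far, stop 0.025. Spring clips: 1 mm per 0.2 N beyond 0.8 N. A straight pull on the probe drags it with 4 to 5 N, too much; sliding the probe mainly sideways (along y, 12 mm side to side per 2 mm of pull) cuts the drag to a fraction. The pads let go after 28 mm.
- probe: Logic probe: flat black bar 14 (x) x 22 (y) mm, 75 mm long, with a 20 mm steel cone tip; 95 mm in all, 35 to 70 g. Origin: the end of the tip; z from the tip along the bar. At the start it stands tip-down in the cutout of case_a, z along the cutout's axis, y along the case's y, 47 mm standing out of the block; grip its 22 mm width, closing along y.
- probe_grip (a point): On the probe's axis, 73 mm from the tip end, about 25 mm above the block's face at the start: a good height to grip.
- case_b: The other case, same outside as case_a, same frame. Inside, in a like leaning block, stands the round-handled driver. Leave it shut or open as you like.
- driver: Short driver with a round black handle, 30 mm thick and 38 mm high, standing in case_b. Not wanted: leave it there. Origin: lower end of its shank.
- caddy: Square open metal caddy, fixed: 84 x 84 x 62 mm outside, walls and floor 4 mm. Origin: centre of its underside on the bench; z up.
- spool: Bystander: solder spool, 52 mm across, 38 mm high, upright. Origin: centre of the underside.
- cell: Bystander: small black battery, 48 x 26 x 17 mm. Origin: centre of the underside.
- flux: Bystander: white flux bottle, 36 mm across, 75 mm high. Origin: centre of the underside.
There are look-alikes about, which are no part of the job. What is shaped like the case_a but red is not meant.

How it is judged:
By the outcome, as a careful person would: the job done as asked, in the order asked, and still so for the second after the job is handed in, with the robot touching nothing.
It also fails if it takes over 72 s, if anything falls off the work surface, if the arm or the gripper's body presses on something with over 40 N, if the wrist force passes 120 N, or if a joint passes its speed limit or range.

## Working session

There is one attempt and no reset: what is moved stays moved. The work goes in short steps, Python scripts to look and compute and a tool call to move; the robot and the scene stay as the last step left them, time stands still between calls to the robot, and variables do not carry over. Pictures are saved under pics/ and viewed, and the job is handed in when it is done.

Besides the shell and the picture viewer there is one more tool, called after "Call:" as name(argument=value, ...) on one line, values as JSON. move_arm: Moves the arm, as the interface text tells. Shift numbers are shares of 10 cm and turn numbers shares of 180 degrees, none past 1 either way. Its arguments: {"type":"object","properties":{"series":{"type":"array","items":{"type":"array","items":{"type":"number"}}},"squeeze":{"type":"number"}},"required":["series"]}

```bash
ls; mkdir -p pics
python3 - <<'E'
from plant import *
import cv2
for n in ("side","top"):
    c=read_camera(n); cv2.imwrite(f"pics/{n}0.png",c["frame"][:,:,::-1]); print(n,c["K"],c["k1"],c["rvec"],c["tvec"])
print(read_state())
E
```

```text
pics
side [[420.61574821   0.         270.65486486]
 [  0.         420.61574821 209.66765023]
 [  0.           0.           1.        ]] -0.10254195424281358 [ 2.31986802 -0.37002845  0.14665731] [-0.4072563   0.17017114  1.23737954]
top [[407.01995918   0.         274.52595096]
 [  0.         407.01995918 212.29650646]
 [  0.           0.           1.        ]] 0.011695849845629032 [ 2.14874035 -2.21272173  0.15326011] [0.00125105 0.43012776 1.04187986]
{'t': 0.1, 'q': array([-1.21642112e+00,  1.31077247e-01,  1.48916862e+00, -4.56240573e-05,
        1.52300534e+00, -8.53888614e-02]), 'dq': array([-0.00059697, -0.00137767,  0.00047574,  0.00122517,  0.00122856,
        0.00015415]), 'joint_torque': array([ 8.14414470e-04, -5.61339819e+01, -4.93097985e+01,  7.69951427e-02,
        2.91753252e-02, -7.51981338e-05]), 'tool_pos': array([ 0.25526645, -0.54242036,  0.21769833]), 'orientation': array([-3.06435428e+00, -6.84873138e-01,  4.20049810e-04]), 'force': array([ 0.27414743,  0.46804572, -0.25471951]), 'wrist_torque': array([ 0.01992504,  0.02962945, -0.03857956]), 'opening': 0.0926262412086013}
```

View pics/side0.png

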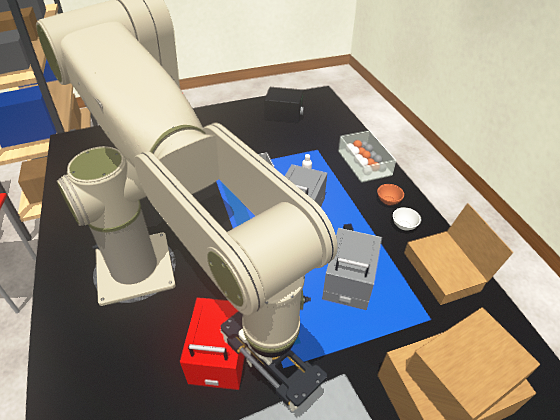

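View pics/top0.png

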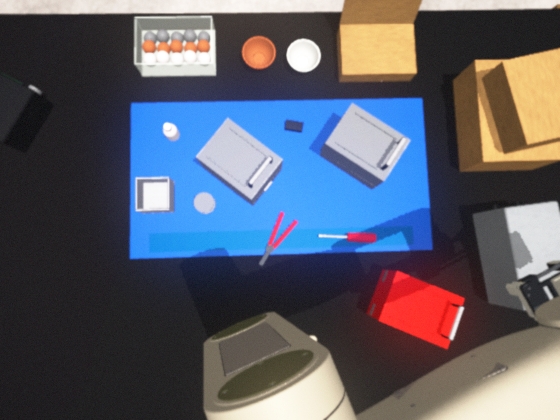

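The side view shows both grey cases on the blue mat, at about (300,185) and (352,265). The top view shows them at (240,160) and (367,145), with handles at (260,170) and (393,152). Also in the top view: caddy (153,194), spool (204,203), flux (170,131) and cell (293,126).

```bash
cat > h.py <<'E'
import numpy as np, cv2
from scipy.spatial.transform import Rotation as R
from plant import *
def cam(n): return read_camera(n)
def ray(c,uv):
    p=cv2.undistortPoints(np.array([[uv]],float),c["K"],np.array([c["k1"],0,0,0,0.]))[0,0]
    M=cv2.Rodrigues(np.array(c["rvec"],float))[0]; t=np.array(c["tvec"],float).ravel()
    d=M.T@np.array([p[0],p[1],1]); return -M.T@t,d/np.linalg.norm(d)
def onz(c,uv,z):
    o,d=ray(c,uv); return o+d*(z-o[2])/d[2]
def tri(c1,u1,c2,u2):
    o1,d1=ray(c1,u1);o2,d2=ray(c2,u2)
    A=np.stack([d1,-d2],1); s=np.linalg.lstsq(A,o2-o1,rcond=None)[0]
    a=o1+s[0]*d1;b=o2+s[1]*d2; return (a+b)/2,np.linalg.norm(a-b)
def proj(c,P):
    return cv2.projectPoints(np.array(P,float).reshape(-1,1,3),np.array(c["rvec"],float),np.array(c["tvec"],float),c["K"],np.array([c["k1"],0,0,0,0.]))[0][:,0]
def crop(c,x0,y0,x1,y1,s,name):
    f=c["frame"][y0:y1,x0:x1,::-1]; cv2.imwrite(name,cv2.resize(f,None,fx=s,fy=s,interpolation=cv2.INTER_CUBIC))
E
python3 - <<'E'
from h import *
import pickle
c=cam("top");s=cam("side"); pickle.dump((c,s),open("c0.pkl","wb"))
crop(c,120,90,440,260,2.5,"pics/top0z.png"); crop(s,240,130,420,330,3,"pics/side0z.png")
print(ray(c,(280,210)),ray(s,(280,210)))
E
```

```text
(array([0.31570002, 0.02474993, 1.08177911]), array([ 0.11246149, -0.04749169, -0.99252051])) (array([ 0.15737367, -0.85651419,  0.98363662]), array([ 0.23706263,  0.67436551, -0.69930857]))
```

View pics/top0z.png

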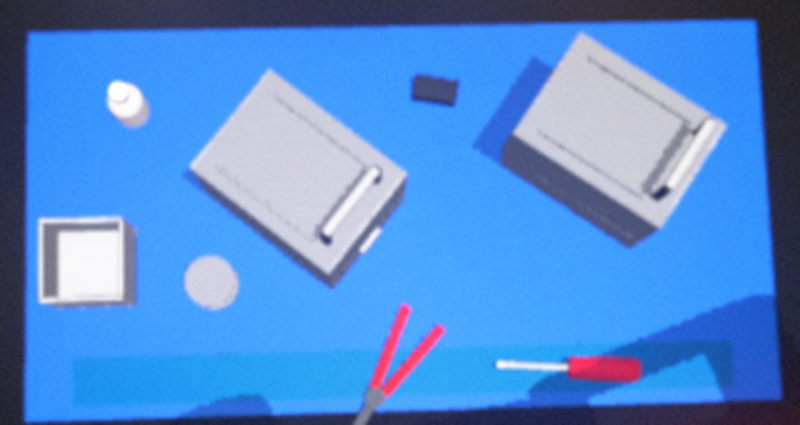

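View pics/side0z.png

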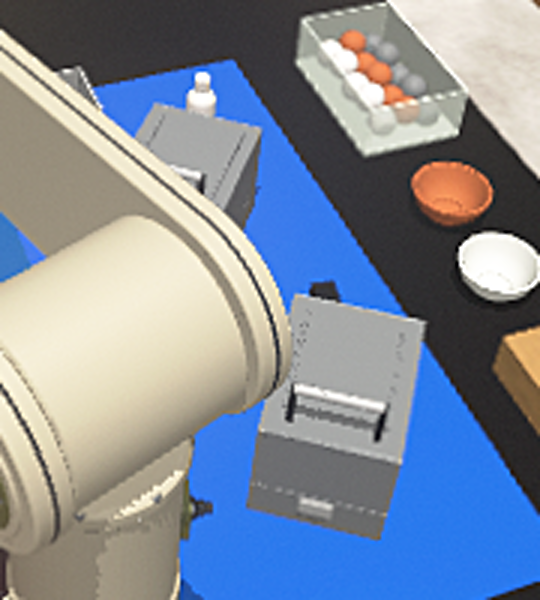

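Run:
```python
from h import *
import pickle
c,s=pickle.load(open("c0.pkl","rb"))
z=lambda u,v:(u/2.5+120-.2,v/2.5+90-.2)
D={"R":([(585,33),(725,125),(660,228),(511,134)],[(712,122),(668,195)]),
"L":([(268,70),(406,172),(333,272),(190,165)],[(377,172),(327,238)])}
for k,(cs,hs) in D.items():
    P=np.array([onz(c,z(*p),.116) for p in cs]); H=np.array([onz(c,z(*p),.161) for p in hs])
    print(k,P[:,:2].round(3).tolist(),"ctr",P.mean(0).round(4))
    print(" edges",[np.linalg.norm(P[i]-P[(i+1)%4]).round(3) for i in range(4)])
    for i in (0,2): 
        d=P[i+1]-P[i]; print("  xedge yaw",np.degrees(np.arctan2(d[1],d[0])).round(1))
    for i in (1,3): 
        d=P[(i+1)%4]-P[i]; print("  yedge yaw",np.degrees(np.arctan2(d[1],d[0])).round(1))
    d=H[1]-H[0];print(" handle",H.round(4).tolist(),H.mean(0),np.linalg.norm(d),np.degrees(np.arctan2(d[1],d[0])))
for n,p,h in (("caddy",(82,260),.062),("spool",(211,283),.038),("cell",(435,87),.017),("flux",(122,95),.07)):
    print(n,onz(c,z(*p),h).round(3))
```

```text
R [[0.686, -0.213], [0.59, -0.346], [0.489, -0.276], [0.586, -0.135]] ctr [ 0.5877 -0.2423  0.116 ]
 edges [np.float64(0.165), np.float64(0.123), np.float64(0.171), np.float64(0.127)]
  xedge yaw -125.8
  xedge yaw 55.6
  yedge yaw 145.1
  yedge yaw -37.8
 handle [[0.5802, -0.3168, 0.161], [0.5118, -0.2711, 0.161]] [ 0.54600572 -0.29391136  0.161     ] 0.0823348781795182 146.28179629081708
L [[0.655, 0.101], [0.55, -0.031], [0.454, 0.042], [0.562, 0.177]] ctr [0.5554 0.0723 0.116 ]
 edges [np.float64(0.168), np.float64(0.121), np.float64(0.173), np.float64(0.12)]
  xedge yaw -128.5
  xedge yaw 51.4
  yedge yaw 142.7
  yedge yaw -39.5
 handle [[0.54, -0.0015, 0.161], [0.4795, 0.0462, 0.161]] [0.50973135 0.02234257 0.161     ] 0.07704077408364472 141.81613437573313
caddy [0.481 0.294 0.062]
spool [0.457 0.169 0.038]
cell [ 0.667 -0.071  0.017]
flux [0.648 0.252 0.07 ]
```

```bash
cat >> h.py <<'E'
def down(yaw_y,tilt=0,about=None):
    "tool z down, tool y at yaw (deg); returns matrix"
    a=np.radians(yaw_y); y=np.array([np.cos(a),np.sin(a),0]); z=np.array([0,0,-1.]); return np.stack([np.cross(y,z),y,z],1)
def cur():
    s=read_state(); return s,np.array(s["tool_pos"]),R.from_rotvec(s["orientation"]).as_matrix()
def rel(P,M,p0=None,M0=None):
    s,p,m=cur()
    if p0 is not None: p,m=p0,M0
    sh=m.T@(np.array(P)-p)/.1; tu=R.from_matrix(m.T@M).as_rotvec()/np.pi
    return sh.round(3),tu.round(4)
E
python3 - <<'E'
from h import *
s,p,m=cur(); print(m.round(3)); print("y yaw",np.degrees(np.arctan2(m[1,1],m[0,1])))
for y in (54.5,-125.5): print(y,rel([.548,-.294,.22],down(y)))
E
```

```text
[[ 0.905  0.426 -0.   ]
 [ 0.426 -0.905  0.001]
 [ 0.    -0.001 -1.   ]]
y yaw -64.80325294506073
54.5 (array([ 3.706, -1.003, -0.019]), array([-2.000e-04, -4.000e-04, -6.628e-01]))
-125.5 (array([ 3.706, -1.003, -0.019]), array([-4.000e-04,  2.000e-04,  3.372e-01]))
```

Call:
move_arm(series=[[0.5, -0.13, 0.0, 0, 0, 0.045, 1], [1, -0.27, 0.0, 0, 0, 0.09, 1], [1, -0.27, 0.0, 0, 0, 0.13, 1]])

```text
t: 0.5
tool_pos: [0.3378, -0.4726, 0.2184]
orientation: [-3.14, -0.046, -0.002]
force: [-0.7, -0.9, -0.5]
opening: 0.093
```

Run:
```python
from h import *
print(rel([.548,-.294,.22],down(-125.5)))
```

```text
(array([ 2.153, -1.724, -0.01 ]), array([-6.000e-04, -2.000e-04,  2.066e-01]))
```

Call:
move_arm(series=[[0.5, -0.4, 0, 0, 0, 0.045, 1], [1, -0.8, 0.0, 0, 0, 0.09, 1]])

```text
t: 0.7
tool_pos: [0.4079, -0.4131, 0.2185]
orientation: [-3.117, 0.393, 0.0]
force: [0.8, 0.0, 0.6]
opening: 0.093
```

Run:
```python
from h import *
print(rel([.548,-.294,.22],down(-125.5)))
```

```text
(array([ 1.061, -1.502, -0.015]), array([-0.000e+00,  1.000e-04,  1.173e-01]))
```

Call:
move_arm(series=[[0.35, -0.5, 0, 0, 0, 0.04, 1], [0.7, -1, 0, 0, 0, 0.08, 1], [0.7, -1, 0, 0, 0, 0.1, 1], [0.7, -1, 0, 0, 0, 0.1, 1]])

```text
t: 1.1
tool_pos: [0.5016, -0.331, 0.2183]
orientation: [-3.02, 0.861, 0.0]
force: [-1.0, 0.8, -0.8]
opening: 0.0931
```

Run:
```python
from h import *
print(rel([.548,-.294,.22],down(-125.5)))
c=cam("top");crop(c,320,90,480,210,5,"pics/t1.png")
s=cam("side");crop(s,240,130,420,330,3,"pics/s1.png")
```

```text
(array([ 0.2  , -0.559, -0.017]), array([-0.0003,  0.0001,  0.0205]))
```

View pics/s1.png

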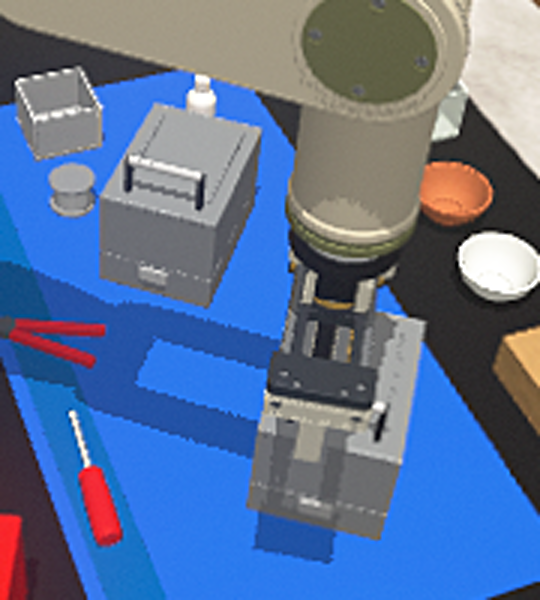

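View pics/t1.png

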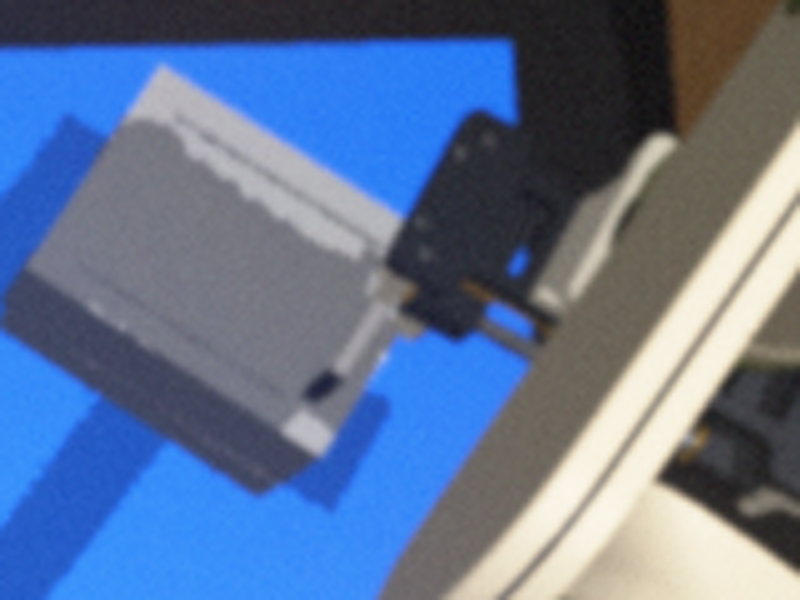

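The gripper now hovers over the right case. The left case's handle is clear in the side crop at (127,163)–(204,177), so I'll triangulate both handles.

Run:
```python
from h import *
import pickle
c,s=pickle.load(open("c0.pkl","rb"))
z=lambda u,v:(u/2.5+120-.2,v/2.5+90-.2)
w=lambda u,v:(u/3+240-.2,v/3+130-.2)
for n,a,b in (("R",[(712,122),(668,195)],[(384,401),(296,386)]),("L",[(377,172),(327,238)],[(203,175),(128,160)])):
    Q=[]
    for i in (0,1):
        X=tri(c,z(*a[i]),s,w(*b[i])); Q.append(X[0]); print(n,X[0].round(4),X[1].round(4))
    d=Q[1]-Q[0]; print(np.mean(Q,0).round(4),np.linalg.norm(d),np.degrees(np.arctan2(d[1],d[0])))
```

```text
R [ 0.5792 -0.3151  0.1659] 0.0006
R [ 0.5159 -0.2727  0.1594] 0.0076
[ 0.5475 -0.2939  0.1627] 0.07644391901632377 146.18384832573994
L [ 0.5414 -0.0018  0.1613] 0.003
L [0.4807 0.0461 0.1584] 0.0015
[0.5111 0.0222 0.1599] 0.0773839818869839 141.78365382828198
```

Call:
move_arm(series=[[0.2, -0.54, 0, 0, 0, 0.015, 1], [0.2, -0.54, 0, 0, 0, 0.015, 1], [0.2, -0.54, 0, 0, 0, 0.015, 1]])

```text
t: 1.5
tool_pos: [0.5449, -0.2987, 0.2184]
orientation: [3.0, -0.933, -0.001]
force: [-0.8, 0.5, -0.2]
opening: 0.0933
```

Run:
```python
from h import *
print(rel([.5475,-.294,.138],down(-125)))
```

```text
(array([-0.005, -0.054,  0.804]), array([0.0001, 0.0001, 0.0025]))
```

Call:
move_arm(series=[[0, -0.04, 0.3, 0, 0, 0.0025, 1], [0, -0.04, 0.6, 0, 0, 0.0025, 1], [0, -0.04, 0.79, 0, 0, 0.0025, 0.3], [0, -0.04, 0.79, 0, 0, 0.0025, -1], [0, -0.04, 0.79, 0, 0, 0.0025, -1], [0, -0.04, 0.79, 0, 0, 0.0025, -1]], squeeze=12)

```text
t: 2.1
tool_pos: [0.5477, -0.2965, 0.1417]
orientation: [2.994, -0.948, 0.004]
force: [-0.6, -0.2, 0.6]
opening: 0.0653
```

Call:
move_arm(series=[[0, 0, 0.03, 0, 0, 0, -1], [0, 0, 0.03, 0, 0, 0, -1], [0, 0, 0.03, 0, 0, 0, -1], [0, 0, 0.03, 0, 0, 0, -1], [0, 0, 0.03, 0, 0, 0, -1], [0, 0, 0.03, 0, 0, 0, -1]])

```text
t: 2.7
tool_pos: [0.5474, -0.2951, 0.1367]
orientation: [-2.995, 0.947, -0.0]
force: [-0.3, 0.4, -0.4]
opening: 0.0174
```

Call:
move_arm(series=[[0, 0, 0, 0, 0, 0, -1], [0, 0, 0, 0, 0, 0, -1], [0, 0, 0, 0, 0, 0, -1]])

```text
t: 3.0
tool_pos: [0.5484, -0.2933, 0.1356]
orientation: [-2.993, 0.945, -0.001]
force: [7.9, 4.1, -6.0]
opening: 0.0095
```

Run:
```python
from h import *
s,p,m=cur();print(p,s["opening"],m.round(3))
```

```text
[ 0.54843211 -0.29330365  0.13562833] 0.009495946695776507 [[ 0.819 -0.574  0.001]
 [-0.574 -0.819  0.003]
 [-0.    -0.003 -1.   ]]
```

Run:
```python
import numpy as np
for t in range(0,66,5):
    a=np.radians(142.8-t);b=np.radians(142.8)
    print(t,(-1.88*(np.cos(a)-np.cos(b))).round(3),(-1.88*(np.sin(a)-np.sin(b))).round(3))
```

```text
0 -0.0 -0.0
5 -0.105 -0.126
10 -0.22 -0.243
15 -0.345 -0.349
20 -0.479 -0.444
25 -0.621 -0.526
30 -0.769 -0.596
35 -0.923 -0.653
40 -1.081 -0.697
45 -1.242 -0.726
50 -1.406 -0.741
55 -1.57 -0.742
60 -1.733 -0.729
65 -1.895 -0.701
```

Call:
move_arm(series=[[0, -0.05, -0.06, 0, 0, 0, -1], [0, -0.105, -0.126, 0, 0, 0, -1], [0, -0.22, -0.243, 0, 0, 0, -1], [0, -0.345, -0.349, 0, 0, 0, -1], [0, -0.479, -0.444, 0, 0, 0, -1], [0, -0.621, -0.526, 0, 0, 0, -1], [0, -0.769, -0.596, 0, 0, 0, -1], [0, -0.923, -0.653, 0, 0, 0, -1]], squeeze=20)

```text
t: 3.8
tool_pos: [0.6007, -0.2192, 0.2022]
orientation: [2.995, -0.948, -0.001]
force: [1.7, -2.7, -6.6]
opening: 0.0091
```

Run:
```python
from h import *
s=cam("side");crop(s,240,130,420,330,3,"pics/s2.png")
c=cam("top");crop(c,320,90,480,210,5,"pics/t2.png")
```

```text
(no output)
```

View pics/s2.png

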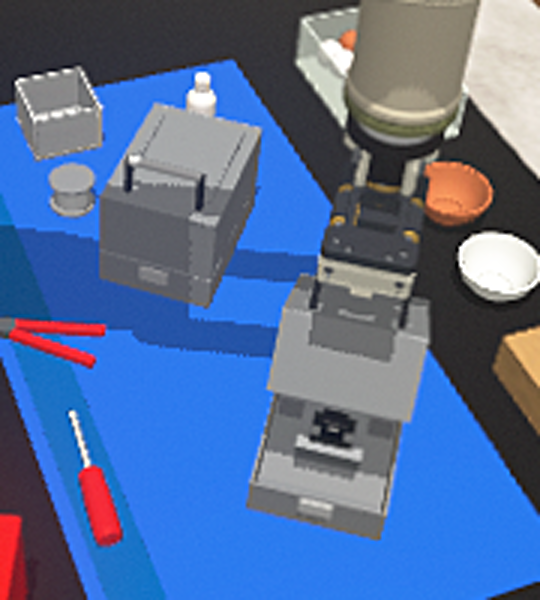

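Run:
```python
from h import *
s=cam("side");crop(s,315,245,380,310,10,"pics/s3.png")
```

```text
(no output)
```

View pics/s3.png

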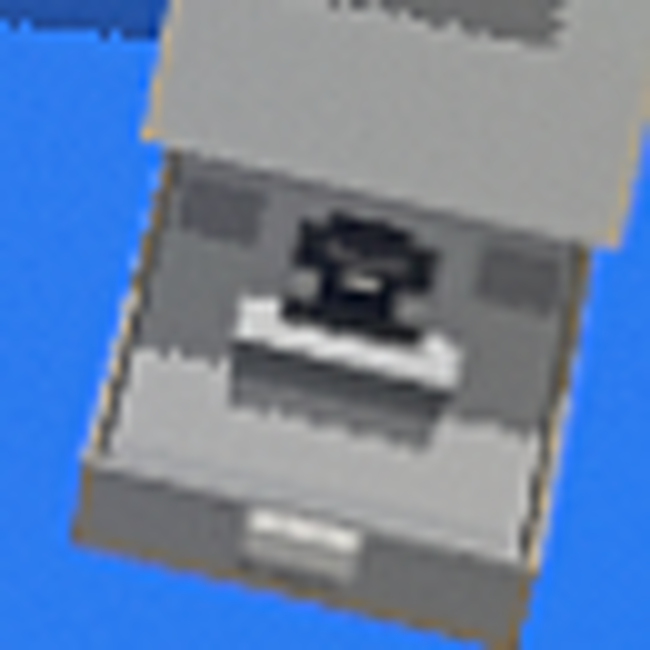

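View pics/t2.png

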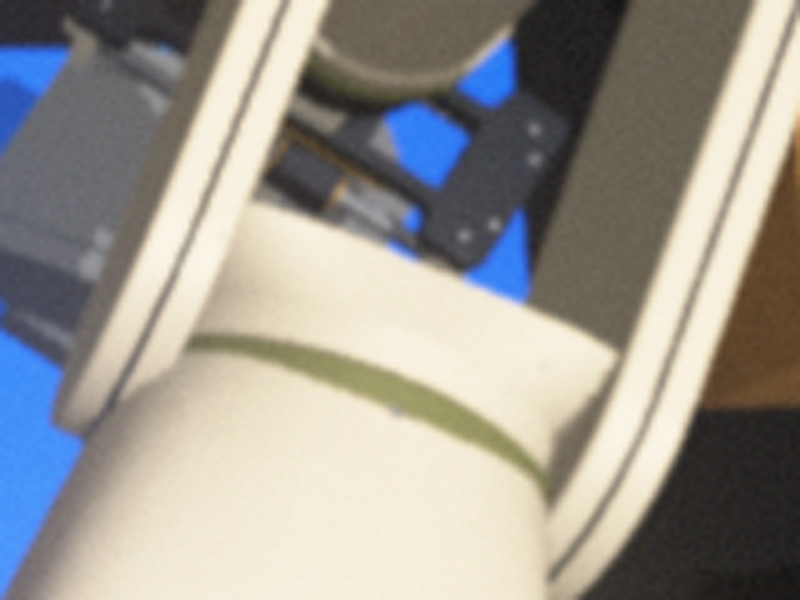

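The side close-up shows a black object about 13 px wide at (350,272), on a block about 22 px (60 mm) wide. That suggests the 30 mm driver, but the hood partly hides it, so I'll lift further.

Call:
move_arm(series=[[0, -0.08, -0.03, 0, 0, 0, -1], [0, -0.158, -0.044, 0, 0, 0, -1], [0, -0.319, -0.073, 0, 0, 0, -1], [0, -0.483, -0.088, 0, 0, 0, -1], [0, -0.6, -0.09, 0, 0, 0, -1], [0, -0.6, -0.09, 0, 0, 0, -1]])

```text
t: 4.55
tool_pos: [0.6368, -0.1685, 0.2122]
orientation: [-2.995, 0.944, -0.004]
force: [1.2, 0.7, 6.3]
opening: 0.009
```

Run:
```python
from h import *
s=cam("side");crop(s,310,220,385,310,8,"pics/s4.png")
```

```text
(no output)
```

View pics/s4.png

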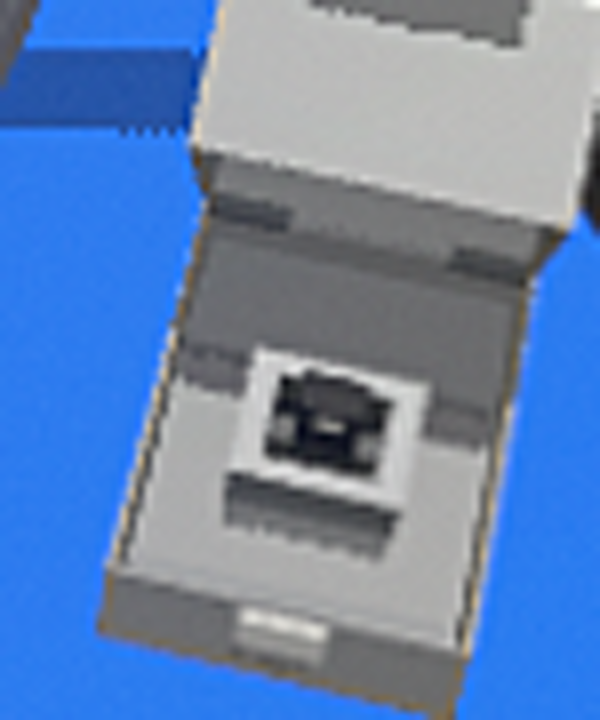

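Run:
```python
from h import *
s=cam("side");f=s["frame"][260:290,335:370].astype(float)
f=np.clip((f/255)**.5*255*1.1,0,255).astype(np.uint8)[:,:,::-1]
cv2.imwrite("pics/s5.png",cv2.resize(f,None,fx=18,fy=18,interpolation=cv2.INTER_NEAREST))
```

```text
(no output)
```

View pics/s5.png

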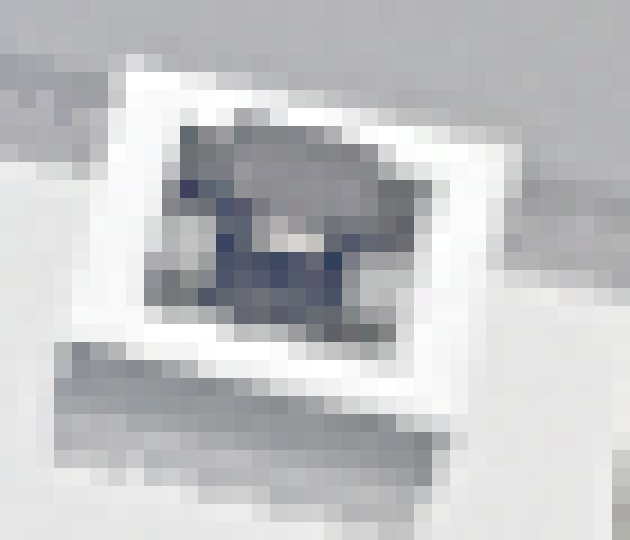

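The contrast-stretched crop shows a flat end face at (300,175) over a rectangular front face at (280,285). It is about 7–8 px wide on a 20.5 px (60 mm) block, so about 22 mm, with gaps on both sides. This is the probe, so the right case is case_a, and I'll open its hood fully.

Call:
move_arm(series=[[0, -0.06, 0.0, 0, 0, 0, -1], [0, -0.12, 0.0, 0, 0, 0, -1], [0, -0.18, 0.01, 0, 0, 0, -1], [0, -0.22, 0.015, 0, 0, 0, -1], [0, -0.23, 0.015, 0, 0, 0, -1], [0, -0.23, 0.015, 0, 0, 0, -1]])

```text
t: 5.25
tool_pos: [0.6486, -0.1518, 0.2101]
orientation: [2.995, -0.947, 0.002]
force: [-1.4, -2.5, 6.4]
opening: 0.0089
```

Call:
move_arm(series=[[0, -0.03, 0.005, 0, 0, 0, -1], [0, -0.06, 0.01, 0, 0, 0, -1], [0, -0.06, 0.01, 0, 0, 0, -1]])

```text
t: 5.55
tool_pos: [0.6489, -0.1517, 0.21]
orientation: [2.986, -0.95, -0.004]
force: [-20.0, -18.1, 15.3]
opening: 0.0091
```

Call:
move_arm(series=[[0, 0.05, 0, 0, 0, 0, -1], [0, 0.05, 0, 0, 0, 0, -0.57], [0, 0.05, 0, 0, 0, 0, -0.57], [0, 0.05, 0, 0, 0, 0, -0.57], [0, 0.05, -0.2, 0, 0, 0, -0.57], [0, 0.05, -0.5, 0, 0, 0, -0.57], [0, 0.05, -0.9, 0, 0, 0, -0.57]])

```text
t: 6.25
tool_pos: [0.6476, -0.1499, 0.2961]
orientation: [-2.995, 0.946, 0.009]
force: [0.8, 1.5, -0.0]
opening: 0.0203
```

Run:
```python
from h import *
print(rel([.45,-.43,.33],down(-125)),rel([.45,-.43,.33],down(-35)))
```

```text
(array([-0.01 ,  3.428, -0.334]), array([ 0.0004,  0.0018, -0.0004])) (array([-0.01 ,  3.428, -0.334]), array([-0.001 ,  0.0017, -0.5004]))
```

Call:
move_arm(series=[[0, 0.4, -0.2, 0, 0, -0.04, 0], [0, 0.8, -0.3, 0, 0, -0.08, 0.3], [0, 1, -0.3, 0, 0, -0.12, 0.3]])

```text
t: 6.55
tool_pos: [0.5907, -0.2347, 0.3308]
orientation: [3.119, -0.362, 0.005]
force: [-0.0, 0.5, 0.4]
opening: 0.0397
```

Run:
```python
from h import *
print(rel([.45,-.43,.33],down(-35)))
```

```text
(array([-0.922,  2.223,  0.008]), array([ 0.001 , -0.0006, -0.3792]))
```

Call:
move_arm(series=[[-0.2, 0.45, 0, 0, 0, -0.04, 0.3], [-0.4, 0.9, 0, 0, 0, -0.09, 0.3], [-0.4, 1, 0, 0, 0, -0.13, 0.3]])

```text
t: 6.85
tool_pos: [0.5263, -0.3236, 0.3281]
orientation: [3.129, 0.275, -0.002]
force: [-0.5, 0.2, -0.5]
opening: 0.0593
```

Run:
```python
from h import *
print(rel([.45,-.43,.33],down(-35)))
```

```text
(array([-0.937,  0.915, -0.018]), array([-1.000e-04,  5.000e-04, -2.497e-01]))
```

Call:
move_arm(series=[[-0.4, 0.4, 0, 0, 0, -0.045, 0.3], [-0.8, 0.8, 0, 0, 0, -0.09, 0.3], [-0.9, 0.9, 0, 0, 0, -0.135, 0.3], [-0.9, 0.9, 0, 0, 0, -0.18, 0.3], [-0.9, 0.9, 0, 0, 0, -0.23, 0.3]])

```text
t: 7.35
tool_pos: [0.4551, -0.4254, 0.3276]
orientation: [-2.833, -1.355, 0.0]
force: [-0.0, 0.3, 0.2]
opening: 0.0605
```

Run:
```python
from h import *
import pickle
c=cam("top");s=cam("side");pickle.dump((c,s),open("c1.pkl","wb"))
crop(c,320,90,440,190,6,"pics/t6.png");crop(s,290,190,400,310,5,"pics/s6.png")
```

```text
(no output)
```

View pics/t6.png

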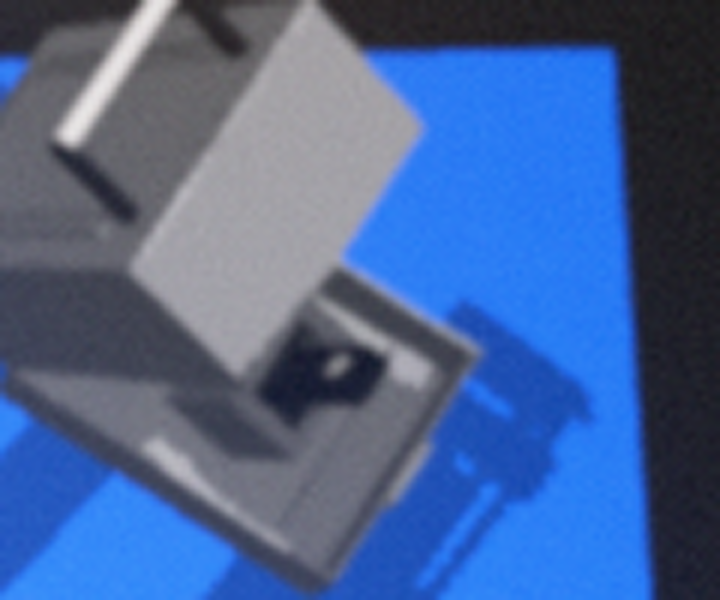

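View pics/s6.png

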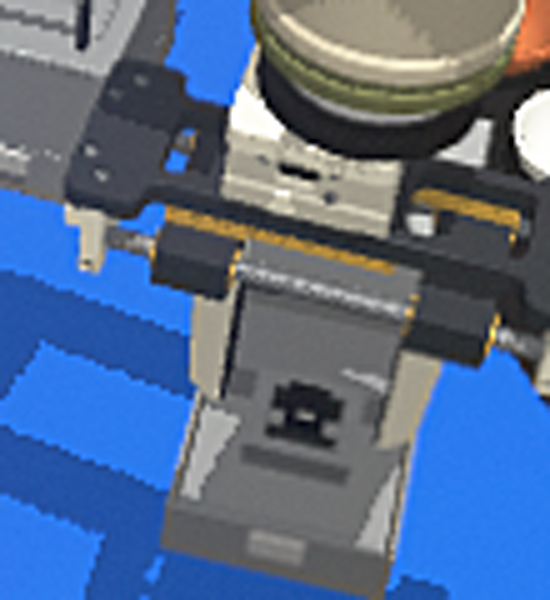

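Run:
```python
from h import *
import pickle
c,s=pickle.load(open("c1.pkl","rb"))
f=c["frame"][130:172,355:405].astype(float)
f=np.clip((f/255)**.45*255*1.2-20,0,255).astype(np.uint8)[:,:,::-1]
cv2.imwrite("pics/t7.png",cv2.resize(f,None,fx=14,fy=14,interpolation=cv2.INTER_NEAREST))
f=s["frame"][258:290,330:372].astype(float)
f=np.clip((f/255)**.45*255*1.2-20,0,255).astype(np.uint8)[:,:,::-1]
cv2.imwrite("pics/s7.png",cv2.resize(f,None,fx=14,fy=14,interpolation=cv2.INTER_NEAREST))
```

```text
(no output)
```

View pics/t7.png

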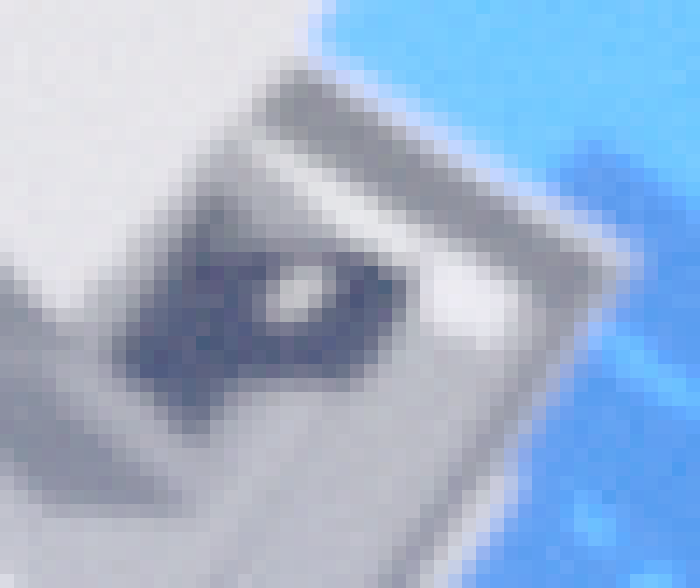

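View pics/s7.png

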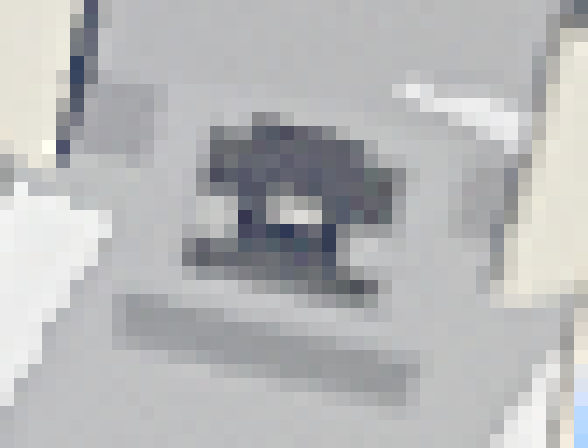

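Run:
```python
from h import *
import pickle
c,s=pickle.load(open("c1.pkl","rb"))
X,e=tri(c,(375.9,150.2),s,(350.85,272.7));print(X.round(4),e.round(4))
a=np.radians(54.8);O=np.array([.586,-.241,0]);ex=np.array([np.cos(a),np.sin(a),0]);ey=np.array([-ex[1],ex[0],0]);ez=np.array([0,0,1.])
C=np.stack([ex,ey,ez],1)
print("case frame",C.T@(X-O))
# block centre: ray meets y=0 plane
zz=lambda u,v:(335+u/18-.5,260+v/18-.5)
for uv in [(130,65),(520,145),(455,420),(70,335),(294,241)]:
    o,d=ray(s,zz(*uv)); o=C.T@(o-O);d=C.T@d
    print(uv,[(z,(o+d*(z-o[2])/d[2]).round(4)[:2].tolist()) for z in (.04,.05,.06,.07)], "y=0:",(o-d*o[1]/d[1]).round(4))
```

```text
[ 0.5713 -0.2708  0.0784] 0.0083
case frame [-0.03280735 -0.00515667  0.07839011]
(130, 65) [(0.04, [0.0213, 0.0294]), (0.05, [0.0131, 0.029]), (0.06, [0.0049, 0.0287]), (0.07, [-0.0032, 0.0283])] y=0: [-0.6466  0.      0.8571]
(520, 145) [(0.04, [0.023, -0.0325]), (0.05, [0.0148, -0.0322]), (0.06, [0.0067, -0.0319]), (0.07, [-0.0015, -0.0316])] y=0: [-0.8759  0.      1.1373]
(455, 420) [(0.04, [-0.0324, -0.0309]), (0.05, [-0.04, -0.0306]), (0.06, [-0.0477, -0.0303]), (0.07, [-0.0553, -0.03])] y=0: [-0.8742  0.      1.1469]
(70, 335) [(0.04, [-0.0334, 0.0286]), (0.05, [-0.041, 0.0282]), (0.06, [-0.0486, 0.0279]), (0.07, [-0.0562, 0.0275])] y=0: [-0.6515  0.      0.8539]
(294, 241) [(0.04, [-0.0057, -0.0015]), (0.05, [-0.0136, -0.0015]), (0.06, [-0.0215, -0.0015]), (0.07, [-0.0294, -0.0016])] y=0: [ 0.3487  0.     -0.4093]
```

```bash
cat >> h.py <<'E'
a_=np.radians(54.8);OA=np.array([.586,-.241,0]);ex=np.array([np.cos(a_),np.sin(a_),0]);ey=np.array([-ex[1],ex[0],0]);CA=np.stack([ex,ey,np.array([0,0,1.])],1)
E
python3 - <<'E'
from h import *
import pickle
c,s=pickle.load(open("c1.pkl","rb"))
t=lambda u,v:(355+u/14-.5,130+v/14-.5)
S=lambda u,v:(335+u/18-.5,260+v/18-.5)
for n,tt,ss in (("end ctr",(351,305),(305,175)),("front edge",(380,325),(290,230)),("front -y",(410,265),(350,245)),("front +y",(350,385),(235,205)),("dot",(300,290),(295,242))):
    X,e=tri(c,t(*tt),s,S(*ss));print(n,(CA.T@(X-OA)).round(4),e.round(4))
# sanity of case rim: corners at z=.042 front
for uv in [(640,255)]:
    print("rim corner",(CA.T@(onz(c,t(*uv),.042)-OA)).round(4))
def L(n,tip):
    return proj(c,OA+CA@np.array(tip)),proj(s,OA+CA@np.array(tip))
# hypotheses: mouth z range
for zc in (.04,.05,.06):
    xc=-.0057-.79*(zc-.04); m=np.array([xc,-.0015,zc]); ax=np.array([-np.sin(np.radians(25)),0,np.cos(np.radians(25))])
    e=m+.047*ax; u=np.array([np.cos(np.radians(25)),0,np.sin(np.radians(25))])
    for nm,p in (("mouth",m),("end",e),("endfront-y",e-.007*u-[0,.011,0]),("endfront+y",e-.007*u+[0,.011,0])):
        P,Q=L(0,p); print(zc,nm,p.round(4),"t7",((P[0]-[355,130]+.5)*14).round(),"s5",((Q[0]-[335,260]+.5)*18).round())
E
```

```text
end ctr [-0.039  -0.0025  0.0992] 0.0031
front edge [-0.046  -0.0029  0.0953] 0.005
front -y [-0.0453 -0.0134  0.0956] 0.0085
front +y [-0.0464  0.0076  0.0968] 0.0004
dot [-0.033  -0.0054  0.0776] 0.0084
rim corner [-0.0848 -0.0648  0.042 ]
0.04 mouth [-0.0057 -0.0015  0.04  ] t7 [106. 302.] s5 [294. 241.]
0.04 end [-0.0256 -0.0015  0.0826] t7 [257. 301.] s5 [309. 170.]
0.04 endfront-y [-0.0319 -0.0125  0.0796] t7 [314. 275.] s5 [372. 231.]
0.04 endfront+y [-0.0319  0.0095  0.0796] t7 [250. 374.] s5 [226. 198.]
0.05 mouth [-0.0136 -0.0015  0.05  ] t7 [155. 311.] s5 [294. 241.]
0.05 end [-0.0335 -0.0015  0.0926] t7 [309. 311.] s5 [309. 169.]
0.05 endfront-y [-0.0398 -0.0125  0.0896] t7 [366. 285.] s5 [373. 231.]
0.05 endfront+y [-0.0398  0.0095  0.0896] t7 [302. 384.] s5 [225. 197.]
0.06 mouth [-0.0215 -0.0015  0.06  ] t7 [205. 321.] s5 [294. 241.]
0.06 end [-0.0414 -0.0015  0.1026] t7 [362. 321.] s5 [309. 168.]
0.06 endfront-y [-0.0477 -0.0125  0.0996] t7 [420. 294.] s5 [373. 231.]
0.06 endfront+y [-0.0477  0.0095  0.0996] t7 [355. 395.] s5 [224. 197.]
```

```bash
cat >> h.py <<'E'
t25=np.radians(25); axA=CA@np.array([-np.sin(t25),0,np.cos(t25)])
mouth=OA+CA@np.array([-.020,-.002,.058])
zt=-axA; yt=-ey; MT=np.stack([np.cross(yt,zt),yt,zt],1)
E
python3 - <<'E'
from h import *
for h in (.009,.1):
  P=mouth+h*axA; print(P.round(4),rel(P,MT))
E
```

```text
[ 0.5739 -0.2616  0.0662] (array([ 2.01 , -0.104,  2.617]), array([ 0.0043,  0.1387, -0.0207]))
[ 0.5517 -0.293   0.1486] (array([ 1.627, -0.08 ,  1.792]), array([ 0.0043,  0.1387, -0.0207]))
```

Call:
move_arm(series=[[0.3, -0.02, 0.3, 0, 0.035, -0.005, 0.2], [0.6, -0.03, 0.6, 0.001, 0.07, -0.01, 0.2], [0.85, -0.04, 0.9, 0.003, 0.105, -0.015, 0.2], [0.85, -0.04, 0.9, 0.004, 0.139, -0.02, 0.1], [0.85, -0.04, 0.9, 0.004, 0.139, -0.02, 0.1]])

```text
t: 7.95
tool_pos: [0.5046, -0.356, 0.2348]
orientation: [-2.565, -1.311, -0.569]
force: [0.3, -1.1, -0.7]
opening: 0.0513
```

Run:
```python
from h import *
for h in (.009,.1):
  P=mouth+h*axA; print(P.round(4),rel(P,MT))
```

```text
[ 0.5739 -0.2616  0.0662] (array([0.341, 0.022, 2.024]), array([-0.0005, -0.0012, -0.0038]))
[ 0.5517 -0.293   0.1486] (array([0.344, 0.02 , 1.114]), array([-0.0005, -0.0012, -0.0038]))
```

Call:
move_arm(series=[[0.17, 0.01, 0.45, 0, 0, -0.003, 0.1], [0.34, 0.02, 0.9, 0, 0, -0.003, 0.1], [0.34, 0.02, 1, 0, 0, -0.003, 0.1], [0.34, 0.02, 1, 0, 0, -0.003, 0.1], [0.34, 0.02, 1, 0, 0, -0.003, 0.1]])

```text
t: 8.45
tool_pos: [0.551, -0.2988, 0.164]
orientation: [-2.565, -1.337, -0.572]
force: [-0.0, -0.3, 0.9]
opening: 0.0511
```

Run:
```python
from h import *
for h in (.009,.1):
  P=mouth+h*axA; print(P.round(4),rel(P,MT))
s=cam("side");crop(s,290,190,400,310,5,"pics/s8.png")
c=cam("top");crop(c,320,90,440,190,6,"pics/t8.png")
```

```text
[ 0.5739 -0.2616  0.0662] (array([-0.017, -0.033,  1.071]), array([0.0017, 0.0005, 0.0019]))
[ 0.5517 -0.293   0.1486] (array([-0.018, -0.028,  0.161]), array([0.0017, 0.0005, 0.0019]))
```

View pics/s8.png

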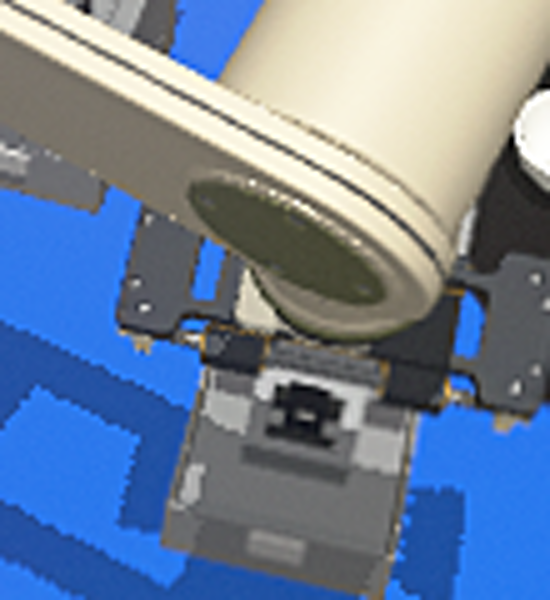

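View pics/t8.png

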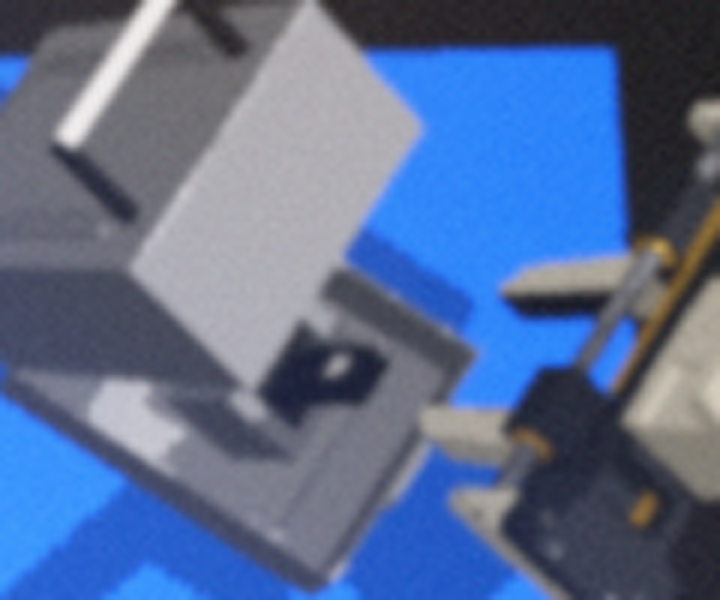

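Call:
move_arm(series=[[-0.01, -0.03, 0.3, 0, 0, 0.002, 0.1], [-0.01, -0.03, 0.6, 0, 0, 0.002, 0.1], [-0.01, -0.03, 0.82, 0, 0, 0.002, 0.1], [-0.01, -0.03, 0.82, 0, 0, 0.002, 0.1]])

```text
t: 8.95
tool_pos: [0.5665, -0.2679, 0.0855]
orientation: [-2.564, -1.325, -0.568]
force: [-0.1, 0.4, -0.6]
opening: 0.0513
```

Run:
```python
from h import *
for h in (.009,):
  P=mouth+h*axA; print(P.round(4),rel(P,MT))
s=cam("side");crop(s,320,240,390,310,9,"pics/s9.png")
c=cam("top");crop(c,320,90,440,190,6,"pics/t9.png")
```

```text
[ 0.5739 -0.2616  0.0662] (array([0.004, 0.024, 0.215]), array([-0.    , -0.0002, -0.0008]))
```

View pics/s9.png

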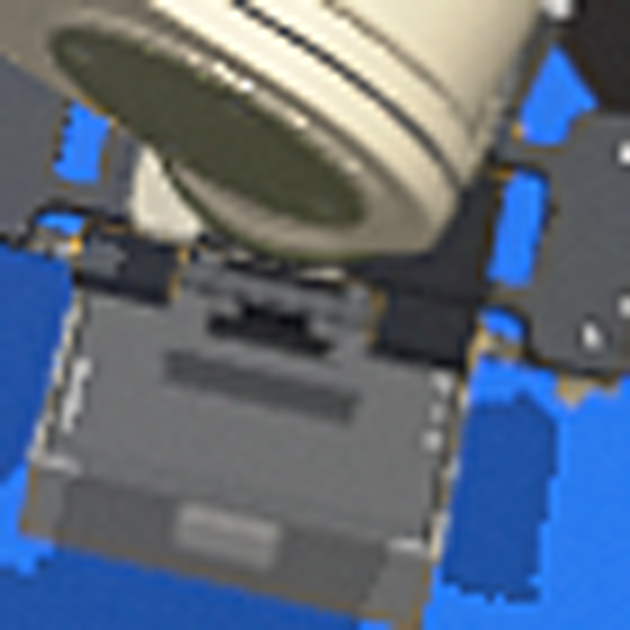

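View pics/t9.png

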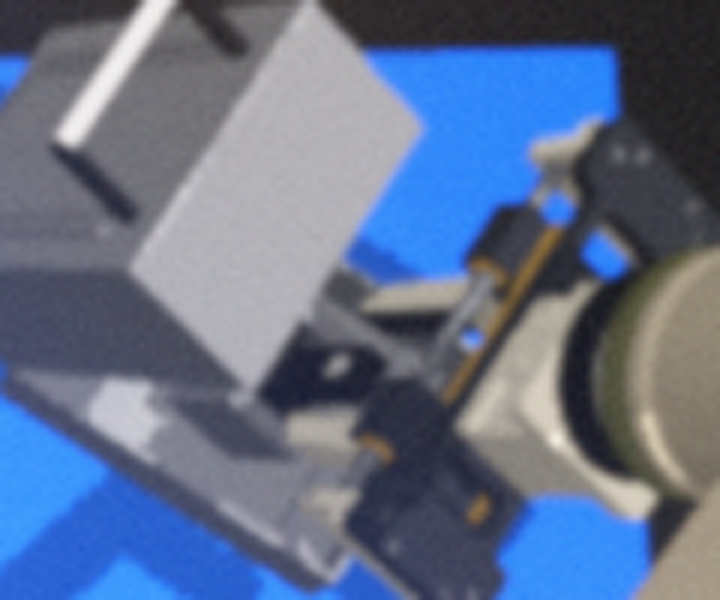

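The top crop shows the two fingers straddling the probe, with tips at (370,300) and (290,425) and the probe between them at (330,362). I'll lower the last 2 cm and close.

Call:
move_arm(series=[[0, 0.02, 0.1, 0, 0, 0, 0.1], [0, 0.02, 0.18, 0, 0, 0, 0.1], [0, 0.02, 0.19, 0, 0, 0, -0.2], [0, 0.02, 0.19, 0, 0, 0, -0.4]], squeeze=20)

```text
t: 9.45
tool_pos: [0.5738, -0.2633, 0.07]
orientation: [-2.565, -1.327, -0.571]
force: [-0.5, -0.2, -0.6]
opening: 0.0394
```

Call:
move_arm(series=[[0, 0, 0, 0, 0, 0, -0.5], [0, 0, 0, 0, 0, 0, -0.55], [0, 0, 0, 0, 0, 0, -0.6], [0, 0, 0, 0, 0, 0, -0.6]])

```text
t: 9.85
tool_pos: [0.5736, -0.2632, 0.0703]
orientation: [-2.565, -1.328, -0.571]
force: [-2.9, 2.8, 2.2]
opening: 0.0219
```

Run:
```python
from h import *
s=read_state();print(s["opening"],s["force"],(MT.T@s["force"]).round(2))
P=mouth+.009*axA; print(rel(P,MT))
```

```text
0.02185270039892038 [-2.90589001  2.76368533  2.20211197] [ 1.46 -3.97 -1.75]
(array([-0.004, -0.007,  0.044]), array([ 0.0008, -0.0002, -0.0002]))
```

Call:
move_arm(series=[[0, 0, 0, 0, 0, 0, -1], [0, 0, 0, 0, 0, 0, -1], [0, 0.02, 0, 0, 0, 0, -1], [0, 0.04, -0.002, 0, 0, 0, -1], [0, 0.02, -0.006, 0, 0, 0, -1], [0, -0.005, -0.01, 0, 0, 0, -1], [0, -0.03, -0.014, 0, 0, 0, -1], [0, -0.05, -0.018, 0, 0, 0, -1]], squeeze=25)

```text
t: 10.65
tool_pos: [0.5699, -0.2618, 0.0726]
orientation: [-2.567, -1.328, -0.573]
force: [3.7, -2.2, -1.9]
opening: 0.0218
```

Run:
```python
from h import *
s=read_state();print(s["opening"],(MT.T@s["force"]).round(2),s["wrist_torque"])
P=mouth+.009*axA; print(rel(P,MT))
```

```text
0.02176648035373666 [-0.54  4.3   1.84] [-0.64807187 -0.61459174 -0.3463646 ]
(array([-0.005,  0.031,  0.068]), array([ 0.0017, -0.0001, -0.0001]))
```

Call:
move_arm(series=[[0, 0.028, -0.003, 0, 0, 0, -1], [0, 0.055, -0.006, 0, 0, 0, -1], [0, 0.083, -0.009, 0, 0, 0, -1], [0, 0.11, -0.012, 0, 0, 0, -1], [0, 0.083, -0.015, 0, 0, 0, -1], [0, 0.055, -0.018, 0, 0, 0, -1], [0, 0.028, -0.021, 0, 0, 0, -1], [0, 0, -0.024, 0, 0, 0, -1]])

```text
t: 11.45
tool_pos: [0.5694, -0.2627, 0.0749]
orientation: [-2.567, -1.328, -0.573]
force: [4.5, -1.8, -1.6]
opening: 0.0218
```

```bash
cat > st.py <<'E'
from h import *
s=read_state();print(round(s["opening"],4),(MT.T@s["force"]).round(2),s["wrist_torque"].round(2))
P=mouth+.009*axA; print(rel(P,MT))
E
python3 st.py
python3 - <<'E'
from h import *
s=cam("side");crop(s,320,240,390,310,9,"pics/s10.png")
c=cam("top");crop(c,320,90,440,190,6,"pics/t10.png")
E
```

```text
0.0218 [0.34 4.71 1.95] [-0.69 -0.63 -0.35]
(array([-0.005,  0.031,  0.094]), array([ 0.0018, -0.0001, -0.0001]))
```

View pics/s10.png

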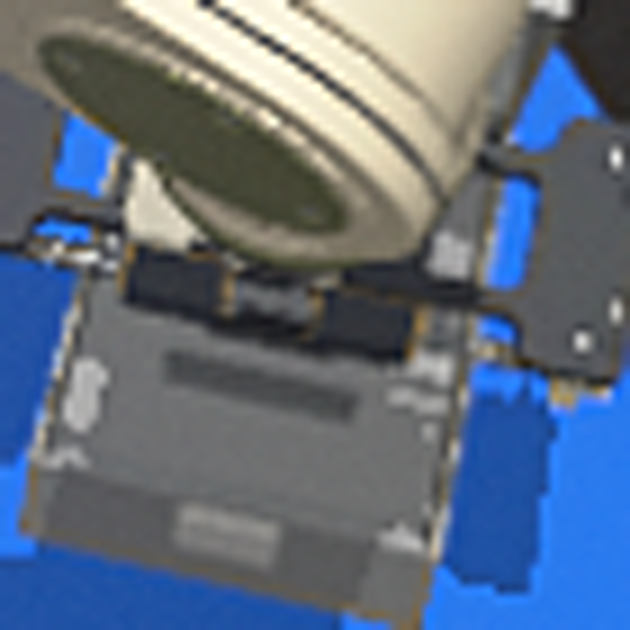

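View pics/t10.png

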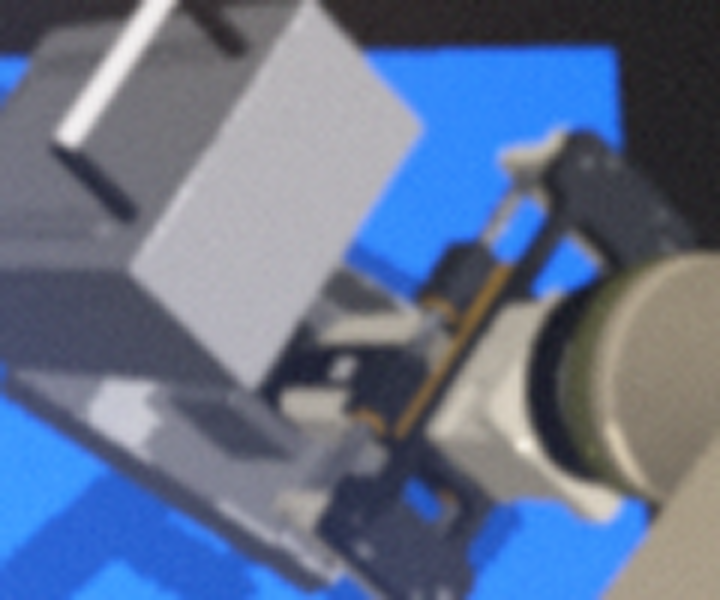

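Call:
move_arm(series=[[0, 0.037, -0.004, 0, 0, 0, -1], [0, 0.073, -0.008, 0, 0, 0, -1], [0, 0.11, -0.012, 0, 0, 0, -1], [0, 0.073, -0.016, 0, 0, 0, -1], [0, 0.037, -0.02, 0, 0, 0, -1], [0, 0, -0.024, 0, 0, 0, -1], [0, 0.037, -0.028, 0, 0, 0, -1], [0, 0.073, -0.032, 0, 0, 0, -1]])

```text
t: 12.35
tool_pos: [0.5727, -0.2661, 0.0762]
orientation: [-2.563, -1.327, -0.568]
force: [-3.5, 3.7, -1.4]
opening: 0.022
```

```bash
python3 st.py
```

```text
0.022 [ 0.32 -4.93  1.64] [0.3  0.81 0.41]
(array([-0.003, -0.017,  0.11 ]), array([-0.0002, -0.0002, -0.0004]))
```

Call:
move_arm(series=[[0, 0.037, 0, 0, 0, 0, -1], [0, 0, 0, 0, 0, 0, -1], [0, -0.037, 0, 0, 0, 0, -1], [0, -0.073, 0, 0, 0, 0, -1], [0, -0.037, 0, 0, 0, 0, -1], [0, 0, 0, 0, 0, 0, -1]])

```text
t: 12.95
tool_pos: [0.5729, -0.2663, 0.0765]
orientation: [-2.563, -1.327, -0.569]
force: [-3.1, 3.7, 1.0]
opening: 0.0217
```

```bash
python3 st.py
```

```text
0.0217 [ 1.5  -4.66 -0.41] [0.37 0.8  0.38]
(array([-0.003, -0.019,  0.112]), array([-0.    , -0.0002, -0.0003]))
```

Call:
move_arm(series=[[0, 0.037, -0.003, 0, 0, 0, -1], [0, 0, -0.006, 0, 0, 0, -1], [0, -0.037, -0.009, 0, 0, 0, -1], [0, -0.073, -0.011, 0, 0, 0, -1], [0, -0.037, -0.014, 0, 0, 0, -1], [0, 0, -0.017, 0, 0, 0, -1], [0, 0.037, -0.02, 0, 0, 0, -1], [0, 0, -0.022, 0, 0, 0, -1]])

```text
t: 13.75
tool_pos: [0.5746, -0.269, 0.0791]
orientation: [-2.567, -1.328, -0.573]
force: [3.9, -1.5, -1.0]
opening: 0.0217
```

```bash
python3 st.py
```

```text
0.0217 [0.53 4.05 1.33] [-0.69 -0.59 -0.36]
(array([-0.004, -0.049,  0.141]), array([ 0.0018, -0.0001, -0.0001]))
```

Call:
move_arm(series=[[0, -0.037, -0.003, 0, 0, 0, -1], [0, -0.073, -0.006, 0, 0, 0, -1], [0, -0.037, -0.009, 0, 0, 0, -1], [0, 0, -0.011, 0, 0, 0, -1], [0, 0.037, -0.014, 0, 0, 0, -1], [0, 0, -0.017, 0, 0, 0, -1], [0, -0.037, -0.02, 0, 0, 0, -1], [0, -0.073, -0.022, 0, 0, 0, -1]])

```text
t: 14.55
tool_pos: [0.5677, -0.2654, 0.0818]
orientation: [-2.568, -1.329, -0.573]
force: [4.5, -1.9, -1.3]
opening: 0.0216
```

```bash
python3 st.py
```

```text
0.0216 [0.43 4.78 1.66] [-0.64 -0.64 -0.42]
(array([-0.005,  0.028,  0.17 ]), array([ 0.002, -0.   , -0.   ]))
```

Call:
move_arm(series=[[0, 0.037, -0.003, 0, 0, 0, -1], [0, 0.073, -0.006, 0, 0, 0, -1], [0, 0.11, -0.009, 0, 0, 0, -1], [0, 0.073, -0.011, 0, 0, 0, -1], [0, 0.037, -0.014, 0, 0, 0, -1], [0, 0, -0.017, 0, 0, 0, -1], [0, 0.037, -0.02, 0, 0, 0, -1], [0, 0.073, -0.022, 0, 0, 0, -1]])

```text
t: 15.35
tool_pos: [0.5712, -0.2685, 0.0823]
orientation: [-2.563, -1.327, -0.569]
force: [-3.0, 3.4, 0.1]
opening: 0.022
```

```bash
python3 st.py;  python3 - <<'E'
from h import *
s=cam("side");crop(s,320,240,390,310,9,"pics/s11.png")
c=cam("top");crop(c,320,90,440,190,6,"pics/t11.png")
E
```

```text
0.022 [ 0.98 -4.38  0.39] [0.29 0.8  0.45]
(array([-0.004, -0.017,  0.177]), array([-0.0001, -0.0002, -0.0003]))
```

View pics/s11.png

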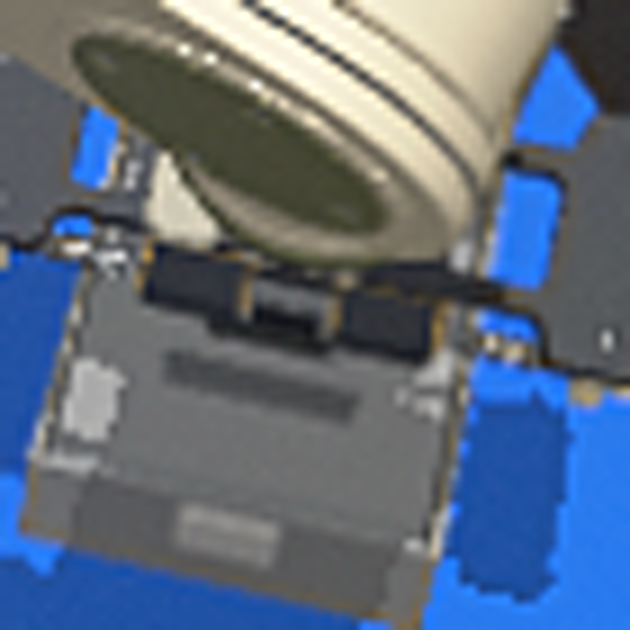

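View pics/t11.png

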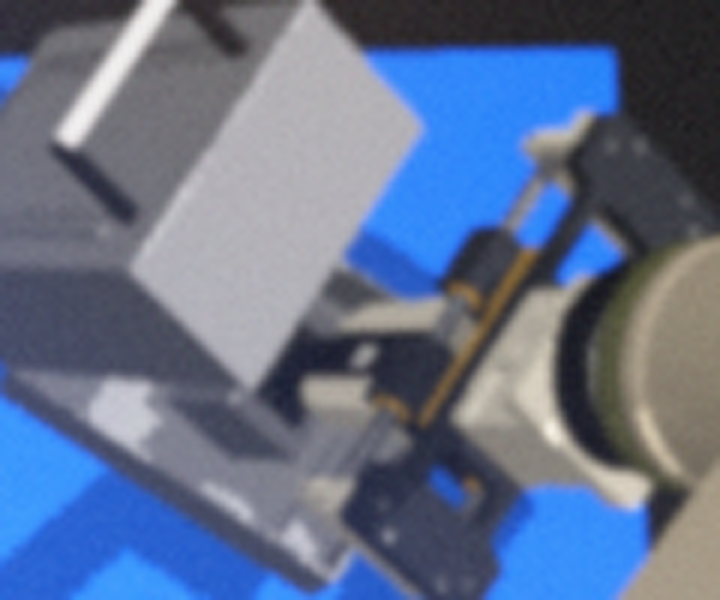

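The side crop shows the block's front band unmoved at (260,385). In the top crop the probe's light mark has moved from (340,368) to (362,353), so the probe is coming out while the block stays. I'll keep the same rhythm.

Call:
move_arm(series=[[0, 0.037, -0.003, 0, 0, 0, -1], [0, 0, -0.006, 0, 0, 0, -1], [0, -0.037, -0.009, 0, 0, 0, -1], [0, -0.073, -0.011, 0, 0, 0, -1], [0, -0.037, -0.014, 0, 0, 0, -1], [0, 0, -0.017, 0, 0, 0, -1], [0, 0.037, -0.02, 0, 0, 0, -1], [0, 0, -0.022, 0, 0, 0, -1]])

```text
t: 16.25
tool_pos: [0.573, -0.2712, 0.0851]
orientation: [-2.567, -1.328, -0.573]
force: [3.4, -3.2, -1.6]
opening: 0.0221
```

Call:
move_arm(series=[[0, -0.037, -0.003, 0, 0, 0, -1], [0, -0.073, -0.006, 0, 0, 0, -1], [0, -0.037, -0.009, 0, 0, 0, -1], [0, 0, -0.011, 0, 0, 0, -1], [0, 0.037, -0.014, 0, 0, 0, -1], [0, 0, -0.017, 0, 0, 0, -1], [0, -0.037, -0.02, 0, 0, 0, -1], [0, -0.073, -0.022, 0, 0, 0, -1]])

```text
t: 17.05
tool_pos: [0.566, -0.2677, 0.0877]
orientation: [-2.568, -1.329, -0.573]
force: [4.4, -2.0, -1.0]
opening: 0.022
```

Call:
move_arm(series=[[0, 0.037, -0.003, 0, 0, 0, -1], [0, 0.073, -0.006, 0, 0, 0, -1], [0, 0.11, -0.009, 0, 0, 0, -1], [0, 0.073, -0.011, 0, 0, 0, -1], [0, 0.037, -0.014, 0, 0, 0, -1], [0, 0, -0.017, 0, 0, 0, -1], [0, 0.037, -0.02, 0, 0, 0, -1], [0, 0.073, -0.022, 0, 0, 0, -1]])

```text
t: 17.85
tool_pos: [0.5696, -0.2708, 0.0883]
orientation: [-2.563, -1.327, -0.569]
force: [-3.5, 3.8, -0.6]
opening: 0.022
```

```bash
python3 st.py
```

```text
0.022 [ 0.75 -5.08  0.97] [0.4  0.76 0.46]
(array([-0.003, -0.017,  0.243]), array([-0.0001, -0.0002, -0.0003]))
```

Call:
move_arm(series=[[0, 0.037, -0.003, 0, 0, 0, -1], [0, 0, -0.006, 0, 0, 0, -1], [0, -0.037, -0.009, 0, 0, 0, -1], [0, -0.073, -0.011, 0, 0, 0, -1], [0, -0.037, -0.014, 0, 0, 0, -1], [0, 0, -0.017, 0, 0, 0, -1], [0, 0.037, -0.02, 0, 0, 0, -1], [0, 0, -0.022, 0, 0, 0, -1]])

```text
t: 18.65
tool_pos: [0.5714, -0.2735, 0.0911]
orientation: [-2.567, -1.328, -0.573]
force: [4.9, -2.0, -1.2]
opening: 0.0224
```

Call:
move_arm(series=[[0, -0.037, -0.003, 0, 0, 0, -1], [0, -0.073, -0.006, 0, 0, 0, -1], [0, -0.037, -0.009, 0, 0, 0, -1], [0, 0, -0.011, 0, 0, 0, -1], [0, 0.037, -0.014, 0, 0, 0, -1], [0, 0, -0.017, 0, 0, 0, -1], [0, -0.037, -0.02, 0, 0, 0, -1], [0, -0.073, -0.022, 0, 0, 0, -1]])

```text
t: 19.45
tool_pos: [0.5644, -0.2699, 0.0937]
orientation: [-2.568, -1.329, -0.573]
force: [3.3, -2.3, 0.4]
opening: 0.0217
```

Call:
move_arm(series=[[0, 0.037, -0.003, 0, 0, 0, -1], [0, 0.073, -0.006, 0, 0, 0, -1], [0, 0.11, -0.009, 0, 0, 0, -1], [0, 0.073, -0.011, 0, 0, 0, -1], [0, 0.037, -0.014, 0, 0, 0, -1], [0, 0, -0.017, 0, 0, 0, -1], [0, 0.037, -0.02, 0, 0, 0, -1], [0, 0.073, -0.022, 0, 0, 0, -1]])

```text
t: 20.25
tool_pos: [0.5685, -0.2736, 0.0947]
orientation: [-2.564, -1.327, -0.57]
force: [-1.5, 1.5, -0.5]
opening: 0.0221
```

```bash
python3 st.py;  python3 - <<'E'
from h import *
s=cam("side");crop(s,320,240,390,310,9,"pics/s12.png")
c=cam("top");crop(c,320,90,440,190,6,"pics/t12.png")
E
```

```text
0.0221 [ 0.12 -2.09  0.65] [0.11 0.53 0.26]
(array([-0.004, -0.026,  0.314]), array([ 0.0005, -0.0002, -0.0003]))
```

View pics/s12.png

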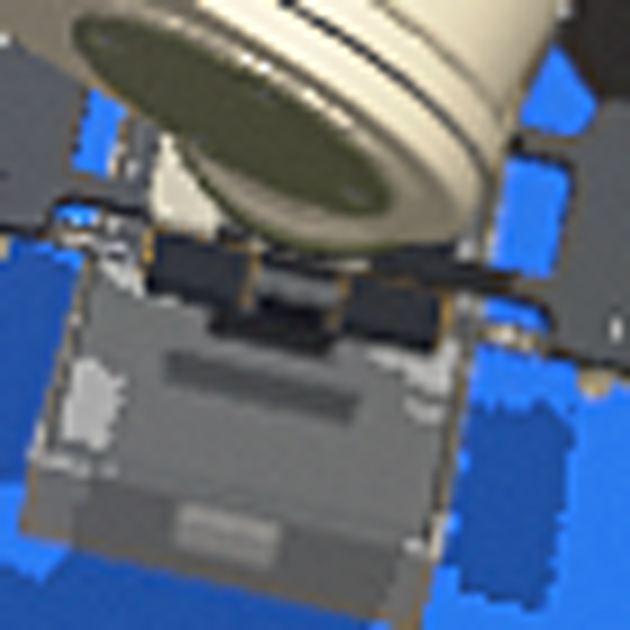

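Call:
move_arm(series=[[0, 0.037, -0.003, 0, 0, 0, -1], [0, 0, -0.006, 0, 0, 0, -1], [0, -0.037, -0.009, 0, 0, 0, -1], [0, -0.073, -0.011, 0, 0, 0, -1], [0, -0.037, -0.014, 0, 0, 0, -1], [0, 0, -0.017, 0, 0, 0, -1], [0, 0.037, -0.02, 0, 0, 0, -1], [0, 0, -0.022, 0, 0, 0, -1]])

```text
t: 21.15
tool_pos: [0.5696, -0.2756, 0.0971]
orientation: [-2.567, -1.328, -0.573]
force: [1.9, -1.4, 0.2]
opening: 0.0216
```

```bash
python3 st.py
```

```text
0.0216 [ 0.05  2.42 -0.24] [-0.4  -0.3  -0.22]
(array([-0.004, -0.047,  0.339]), array([ 0.0016, -0.0001, -0.0001]))
```

Call:
move_arm(series=[[0, -0.037, -0.004, 0, 0, 0, -1], [0, -0.073, -0.008, 0, 0, 0, -1], [0, -0.037, -0.012, 0, 0, 0, -1], [0, 0, -0.016, 0, 0, 0, -1], [0, 0, -0.02, 0, 0, 0, -1], [0, -0.02, -0.025, 0, 0, 0, -1], [0, -0.02, -0.025, 0, 0, 0, -1]])

```text
t: 21.85
tool_pos: [0.5665, -0.2746, 0.0994]
orientation: [-2.566, -1.328, -0.572]
force: [1.5, 0.4, -0.2]
opening: 0.0217
```

```bash
python3 st.py
```

```text
0.0217 [1.02 0.95 0.66] [-0.15 -0.05  0.  ]
(array([-0.005, -0.016,  0.364]), array([ 0.0012, -0.0002, -0.0001]))
```

Call:
move_arm(series=[[0, 0.03, -0.004, 0, 0, 0, -1], [0, 0.06, -0.008, 0, 0, 0, -1], [0, 0.03, -0.012, 0, 0, 0, -1], [0, -0.01, -0.016, 0, 0, 0, -1], [0, -0.045, -0.02, 0, 0, 0, -1], [0, -0.01, -0.024, 0, 0, 0, -1], [0, 0.02, -0.028, 0, 0, 0, -1]])

```text
t: 22.55
tool_pos: [0.5672, -0.2768, 0.1018]
orientation: [-2.566, -1.328, -0.571]
force: [0.8, 0.0, 0.4]
opening: 0.0219
```

```bash
python3 st.py
```

```text
0.0219 [ 0.64  0.64 -0.17] [-0.02  0.15  0.02]
(array([-0.004, -0.034,  0.392]), array([ 0.001 , -0.0001, -0.0002]))
```

Call:
move_arm(series=[[0, 0.0, -0.05, 0, 0, 0, -1], [0, 0, -0.12, 0, 0, 0, -1], [0, 0, -0.2, 0, 0, 0, -1], [0, 0, -0.3, 0, 0, 0, -1], [0, 0, -0.45, 0, 0, 0, -1], [0, 0, -0.6, 0, 0, 0, -1], [0, 0, -0.8, 0, 0, 0, -1], [0, 0, -1, 0, 0, 0, -1]])

```text
t: 23.35
tool_pos: [0.5422, -0.3117, 0.1941]
orientation: [-2.566, -1.328, -0.571]
force: [-0.7, -0.5, -0.4]
opening: 0.0222
```

```bash
python3 st.py;  python3 - <<'E'
from h import *
s=cam("side");crop(s,290,190,400,310,5,"pics/s13.png")
c=cam("top");crop(c,320,90,480,210,5,"pics/t13.png")
E
```

```text
0.0222 [-0.91 -0.31  0.05] [-0.22  0.15 -0.01]
(array([-0.004, -0.036,  1.41 ]), array([ 0.0012, -0.0001, -0.0001]))
```

View pics/s13.png

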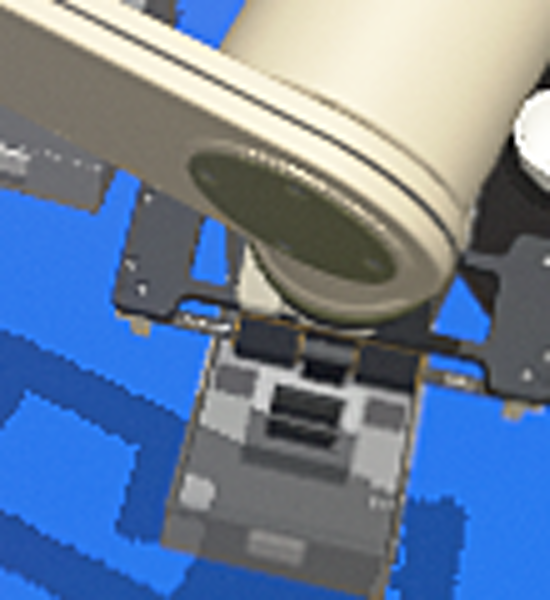

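View pics/t13.png

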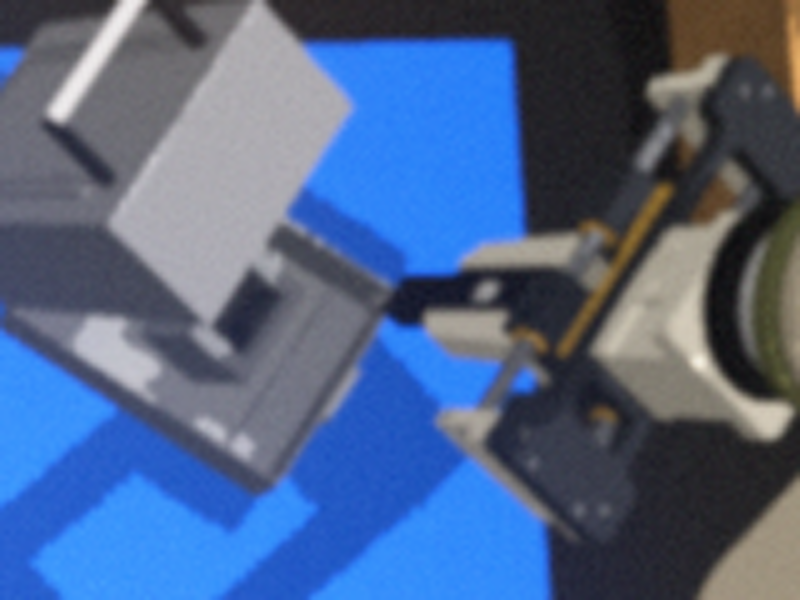

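The probe is out and held. The side crop shows the cutout empty and the block still seated at (305,415). Next I'll measure the caddy precisely.

Run:
```python
from h import *
import pickle
c,s=pickle.load(open("c0.pkl","rb"))
crop(c,125,165,185,225,10,"pics/tc.png"); _,s=pickle.load(open("c1.pkl","rb")); crop(s,240,145,280,190,12,"pics/sc.png")
```

```text
(no output)
```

View pics/tc.png

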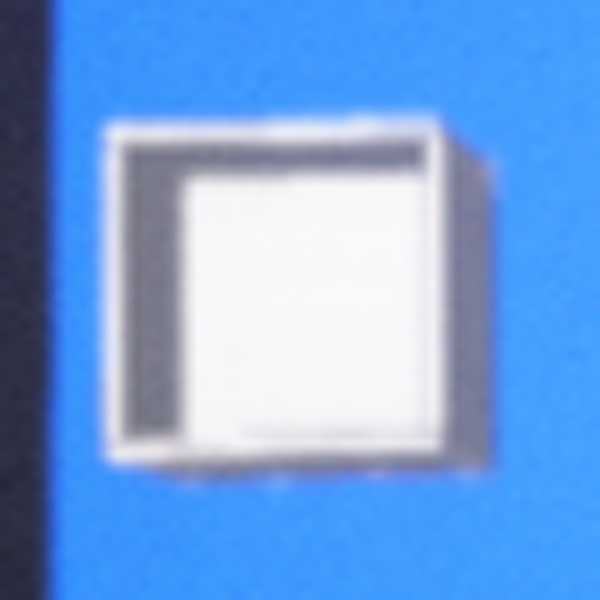

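View pics/sc.png

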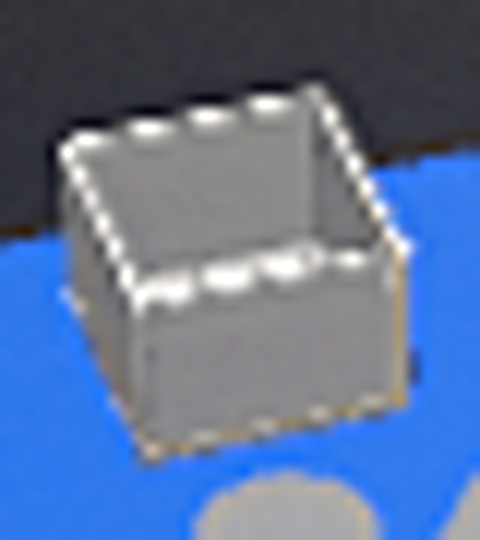

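Run:
```python
from h import *
import pickle
c,s=pickle.load(open("c0.pkl","rb"))
T=[(105,128),(442,121),(442,450),(107,460)]
P=np.array([onz(c,(125+u/10-.45,165+v/10-.45),.062) for u,v in T]);print(P.round(4),P.mean(0),[np.linalg.norm(P[i]-P[i-1]).round(4) for i in range(4)])
S=[(68,148),(318,90),(405,245),(138,295)]
Q=np.array([onz(s,(240+u/12-.45,145+v/12-.45),.062) for u,v in S]);print(Q.round(4),Q.mean(0),[np.linalg.norm(Q[i]-Q[i-1]).round(4) for i in range(4)])
# targets
_,p,m=cur()
C=np.array([.481,.294,0])
a=np.radians(15); z=np.array([0,np.sin(a),-np.cos(a)]);y=np.array([1.,0,0]);M=np.stack([np.cross(y,z),y,z],1)
print(rel([.45,-.1,.33],M))
```

```text
[[0.5239 0.338  0.062 ]
 [0.5236 0.2541 0.062 ]
 [0.44   0.2543 0.062 ]
 [0.4398 0.337  0.062 ]] [0.48182497 0.29585415 0.062     ] [np.float64(0.0841), np.float64(0.0839), np.float64(0.0836), np.float64(0.0827)]
[[0.4394 0.3311 0.062 ]
 [0.5195 0.3349 0.062 ]
 [0.5208 0.2543 0.062 ]
 [0.44   0.2567 0.062 ]] [0.47992007 0.29427086 0.062     ] [np.float64(0.0744), np.float64(0.0801), np.float64(0.0806), np.float64(0.0809)]
(array([ 1.659, -1.986, -0.718]), array([ 0.0698, -0.0526, -0.184 ]))
```

```bash
cat >> h.py <<'E'
def MP(deg=15):
    a=np.radians(deg); z=np.array([0,np.sin(a),-np.cos(a)]);y=np.array([1.,0,0]);return np.stack([np.cross(y,z),y,z],1)
E
python3 - <<'E'
from h import *
print(rel([.49,-.28,.30],MP()))
E
```

```text
(array([ 0.407, -0.621, -0.956]), array([ 0.0698, -0.0526, -0.184 ]))
```

Call:
move_arm(series=[[0.04, -0.07, -0.2, 0.01, -0.008, -0.03, -1], [0.12, -0.18, -0.45, 0.023, -0.017, -0.06, -1], [0.24, -0.36, -0.7, 0.035, -0.026, -0.092, -1], [0.35, -0.52, -0.9, 0.047, -0.035, -0.123, -1], [0.41, -0.62, -0.95, 0.058, -0.044, -0.155, -1], [0.41, -0.62, -0.95, 0.07, -0.053, -0.184, -1]])

```text
t: 24.05
tool_pos: [0.4901, -0.2773, 0.2978]
orientation: [-2.074, -2.085, -0.271]
force: [-0.5, -0.3, -1.2]
opening: 0.0216
```

Run:
```python
from h import *
print(rel([.43,-.1,.32],MP()),rel([.48,.274,.20],MP()));s=read_state();print(s["q"].round(2))
```

```text
(array([ 1.773, -0.591,  0.249]), array([-0.0014, -0.0002,  0.0016])) (array([ 5.071, -0.066,  2.376]), array([-0.0014, -0.0002,  0.0016]))
[-0.73  0.16  1.33  0.2   1.82 -0.71]
```

Call:
move_arm(series=[[0.3, -0.15, 0.05, 0, 0, 0, -1], [0.65, -0.35, 0.1, 0, 0, 0, -1], [1, -0.5, 0.15, 0, 0, 0, -1]])

```text
t: 24.35
tool_pos: [0.4391, -0.1759, 0.3068]
orientation: [-2.076, -2.077, -0.272]
force: [0.2, -0.1, -0.1]
opening: 0.0219
```

Call:
move_arm(series=[[0.35, -0.05, 0.09, 0, 0, 0, -1], [0.7, -0.05, 0.18, 0, 0, 0, -1], [1, 0, 0.26, 0, 0, 0, -1]])

```text
t: 24.65
tool_pos: [0.4393, -0.0722, 0.3088]
orientation: [-2.077, -2.078, -0.273]
force: [-0.2, -0.6, -0.4]
opening: 0.0218
```

Call:
move_arm(series=[[0.35, 0.05, 0.09, 0, 0, 0, -1], [0.7, 0.1, 0.18, 0, 0, 0, -1], [1, 0.15, 0.26, 0, 0, 0, -1]])

```text
t: 24.95
tool_pos: [0.4545, 0.0313, 0.3097]
orientation: [-2.076, -2.078, -0.272]
force: [0.5, 0.5, -0.7]
opening: 0.0218
```

Run:
```python
from h import *
print(rel([.48,.27,.20],MP()));s=read_state();print(s["q"].round(2))
```

```text
(array([2.014, 0.265, 1.685]), array([-0.0017, -0.0013,  0.0001]))
[-0.26 -0.27  1.73  0.26  1.75 -0.22]
```

Call:
move_arm(series=[[0.35, 0.05, 0.09, 0, 0, 0, -1], [0.7, 0.12, 0.18, 0, 0, 0, -1], [1, 0.2, 0.35, 0, 0, 0, -1]])

```text
t: 25.25
tool_pos: [0.4749, 0.137, 0.3032]
orientation: [-2.077, -2.08, -0.275]
force: [1.2, 0.3, 0.2]
opening: 0.0219
```

Call:
move_arm(series=[[0.35, 0.04, 0.2, 0, 0, 0, -1], [0.7, 0.06, 0.4, 0, 0, 0, -1], [0.97, 0.06, 0.65, 0, 0, 0, -1], [0.97, 0.06, 0.65, 0, 0, 0, -1], [0.97, 0.06, 0.65, 0, 0, 0, -1]])

```text
t: 25.75
tool_pos: [0.4792, 0.2464, 0.264]
orientation: [-2.074, -2.079, -0.269]
force: [0.3, 0.5, -0.2]
opening: 0.0218
```

Run:
```python
from h import *
print(rel([.481,.267,.16],MP()));
s=cam("side");crop(s,230,100,330,200,6,"pics/s14.png")
c=cam("top");crop(c,100,90,260,230,4,"pics/t14.png")
import pickle;pickle.dump((c,s),open("c2.pkl","wb"))
```

```text
(array([-0.073,  0.025,  1.057]), array([-0.0024, -0.001 ,  0.0005]))
```

View pics/s14.png

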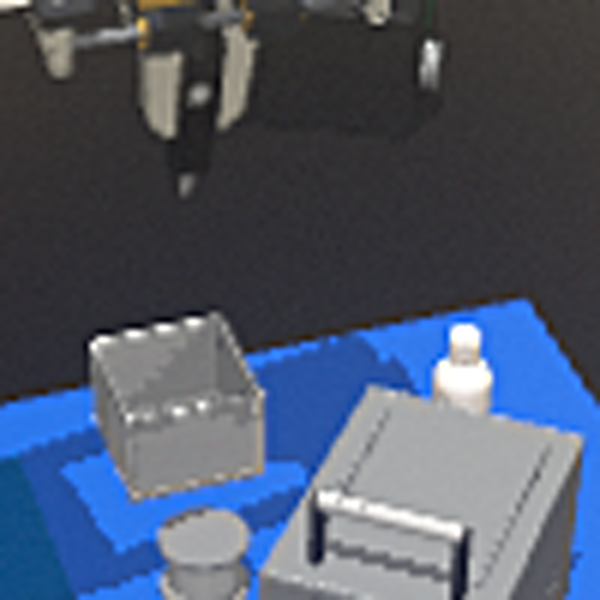

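View pics/t14.png

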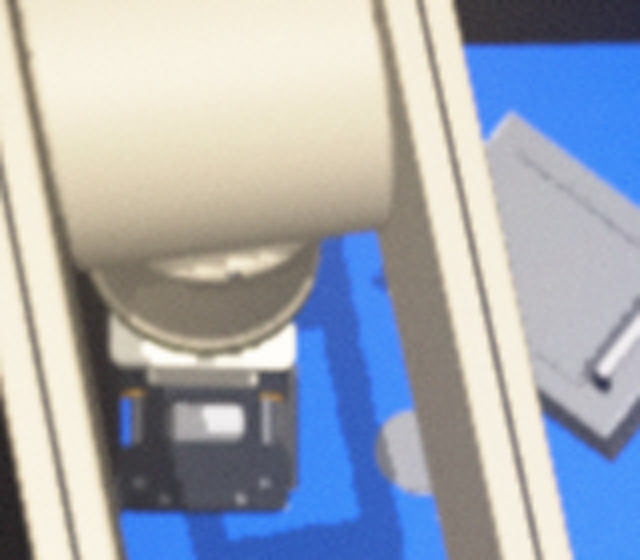

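Run:
```python
from h import *
import pickle
c,s=pickle.load(open("c2.pkl","rb"))
_,p,m=cur()
for uv in ((185,194),):
    o,d=ray(s,(230+uv[0]/6-.42,100+uv[1]/6-.42))
    z=m[:,2]; A=np.stack([z,-d],1); k=np.linalg.lstsq(A,o-p,rcond=None)[0]; print("dist tip",k[0],np.linalg.norm(p+k[0]*z-o-k[1]*d))
for L in (.055,.061): print(L,((proj(s,p+L*m[:,2])-[230,100]+.42)*6).round(1))
```

```text
dist tip 0.06310380040545617 0.0009063390309192258
0.055 [[187.5 184.2]]
0.061 [[186.9 191.6]]
```

The side crop shows the probe held tip-down, with the steel tip at (185,193) and the caddy below it. The ray puts the tip 61–63 mm past the TCP, matching the grasp height. I'll lower into the caddy.

Run:
```python
from h import *
print(rel([.481,.267,.17],MP()));print(rel([.481,.267,.09],MP()))
```

```text
(array([-0.041,  0.011,  0.976]), array([-0.0015, -0.0012, -0.0001]))
(array([-0.25 ,  0.015,  1.748]), array([-0.0015, -0.0012, -0.0001]))
```

Call:
move_arm(series=[[-0.01, 0.01, 0.25, 0, 0, 0, -1], [-0.02, 0.01, 0.55, 0, 0, 0, -1], [-0.03, 0.01, 0.8, 0, 0, 0, -1], [-0.04, 0.01, 0.97, -0.001, -0.001, 0, -1], [-0.04, 0.01, 0.97, -0.001, -0.001, 0, -1]])

```text
t: 26.35
tool_pos: [0.4794, 0.2662, 0.168]
orientation: [-2.081, -2.078, -0.267]
force: [-0.5, 0.0, -1.4]
opening: 0.022
```

Run:
```python
from h import *
print(rel([.481,.267,.085],MP()))
s=cam("side");crop(s,230,100,330,200,6,"pics/s15.png")
```

```text
(array([-0.207,  0.02 ,  0.803]), array([-0.0018,  0.0002, -0.0007]))
```

View pics/s15.png

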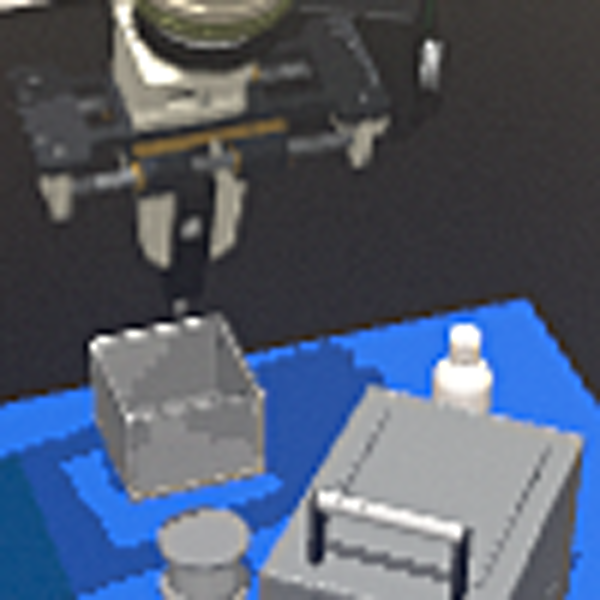

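Call:
move_arm(series=[[-0.05, 0.01, 0.2, 0, 0, 0, -1], [-0.1, 0.02, 0.4, 0, 0, 0, -1], [-0.15, 0.02, 0.6, -0.001, 0, 0, -1], [-0.2, 0.02, 0.78, -0.001, 0, 0, -1], [-0.2, 0.02, 0.78, -0.001, 0, 0, -1]])

```text
t: 26.9
tool_pos: [0.4819, 0.2674, 0.0888]
orientation: [-2.083, -2.08, -0.273]
force: [-0.1, 0.6, -0.8]
opening: 0.0219
```

Run:
```python
from h import *
print(rel([.481,.267,.066],MP()))
s=cam("side");crop(s,230,100,330,200,6,"pics/s16.png")
```

```text
(array([-0.063, -0.009,  0.22 ]), array([-0.0003,  0.    , -0.0005]))
```

View pics/s16.png

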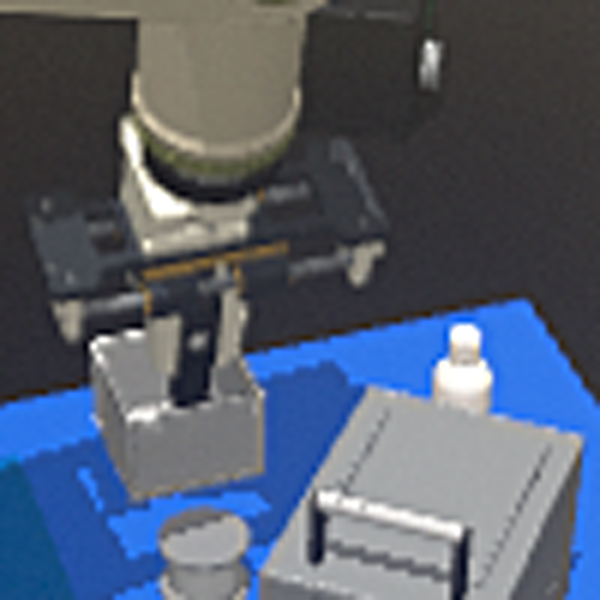

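Inside the caddy now. Next I'll lower slowly until it touches.

Call:
move_arm(series=[[-0.02, -0.01, 0.07, 0, 0, 0, -1], [-0.035, -0.01, 0.13, 0, 0, 0, -1], [-0.05, -0.01, 0.18, 0, 0, 0, -1], [-0.055, -0.01, 0.2, 0, 0, 0, -1], [-0.055, -0.01, 0.2, 0, 0, 0, -1]])

```text
t: 27.45
tool_pos: [0.4812, 0.2682, 0.0686]
orientation: [-2.082, -2.081, -0.275]
force: [0.5, -0.8, -0.8]
opening: 0.0216
```

Run:
```python
from h import *
print(rel([.481,.267,.066],MP()))
s=read_state();print(s["force"],s["opening"])
```

```text
(array([-0.018, -0.002,  0.022]), array([ 0.0001, -0.0001, -0.    ]))
[ 0.5152253  -0.75837608 -0.75875913] 0.02161959170839807
```

Call:
move_arm(series=[[-0.005, 0, 0.015, 0, 0, 0, -1], [-0.008, 0, 0.03, 0, 0, 0, -1], [-0.008, 0, 0.03, 0, 0, 0, -1]])

```text
t: 27.75
tool_pos: [0.4814, 0.2683, 0.0658]
orientation: [-2.082, -2.082, -0.275]
force: [-0.1, -0.8, -0.5]
opening: 0.0216
```

Call:
move_arm(series=[[-0.003, 0, 0.01, 0, 0, 0, -1], [-0.005, 0, 0.02, 0, 0, 0, -1], [-0.005, 0, 0.02, 0, 0, 0, -1]])

```text
t: 28.05
tool_pos: [0.4814, 0.2683, 0.0637]
orientation: [-2.082, -2.082, -0.275]
force: [0.5, 0.3, -0.4]
opening: 0.0217
```

Call:
move_arm(series=[[-0.003, 0, 0.01, 0, 0, 0, -1], [-0.005, 0, 0.015, 0, 0, 0, -1], [-0.005, 0, 0.015, 0, 0, 0, -1]])

```text
t: 28.35
tool_pos: [0.4814, 0.2682, 0.0621]
orientation: [-2.082, -2.082, -0.275]
force: [0.6, 0.3, -0.8]
opening: 0.0221
```

Call:
move_arm(series=[[-0.003, 0, 0.01, 0, 0, 0, -1], [-0.005, 0, 0.02, 0, 0, 0, -1], [-0.005, 0, 0.02, 0, 0, 0, -1]])

```text
t: 28.65
tool_pos: [0.4816, 0.2684, 0.0603]
orientation: [-2.082, -2.082, -0.276]
force: [0.6, 1.6, 0.2]
opening: 0.0219
```

Run:
```python
from h import *
s=cam("side");crop(s,230,130,300,200,9,"pics/s17.png")
s=read_state();print(s["force"],s["tool_pos"])
```

```text
[0.04211771 1.20807002 0.40083475] [0.48157307 0.26840769 0.06028688]
```

View pics/s17.png

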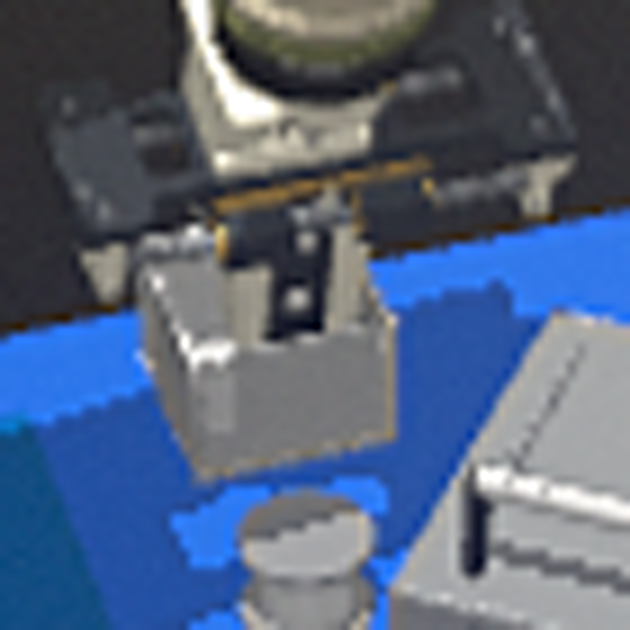

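Call:
move_arm(series=[[-0.003, 0, 0.01, 0, 0, 0, -1], [-0.003, 0, 0.01, 0, 0, 0, -1], [-0.003, 0, 0.01, 0, 0, 0, -1]])

```text
t: 29.0
tool_pos: [0.4817, 0.2685, 0.0595]
orientation: [-2.082, -2.082, -0.277]
force: [0.4, 3.0, 1.9]
opening: 0.022
```

Run:
```python
from h import *
s=read_state();print(s["force"],s["tool_pos"],s["wrist_torque"])
```

```text
[0.43609246 3.005599   1.94103161] [0.48172037 0.26853077 0.0595116 ] [ 0.47674001 -0.0942664  -0.00270631]
```

Call:
move_arm(series=[[0, 0, 0, 0, 0, 0, -0.5], [0, 0, 0, 0, 0, 0, -0.45], [0, 0, 0, 0, 0, 0, -0.4], [0, 0, 0, 0, 0, 0, -0.38], [0, 0, 0, 0, 0, 0, -0.38], [0, 0, 0, 0, 0, 0, -0.38]])

```text
t: 29.6
tool_pos: [0.4815, 0.2685, 0.0593]
orientation: [-2.081, -2.081, -0.276]
force: [-0.0, 6.2, 0.8]
opening: 0.0284
```

Run:
```python
from h import *
s=cam("side");crop(s,230,130,300,200,9,"pics/s18.png")
s=read_state();print(s["force"],s["tool_pos"],s["opening"])
```

```text
[0.05982915 5.67598686 1.44877806] [0.48144459 0.26850948 0.05926536] 0.028616514670479543
```

View pics/s18.png

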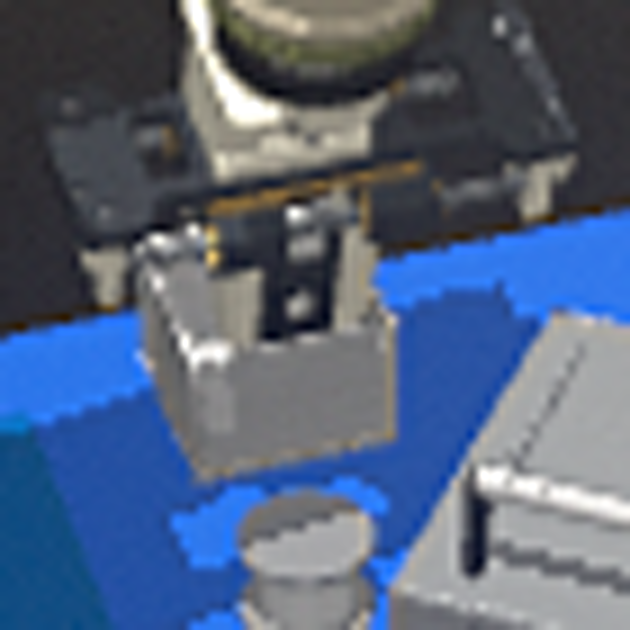

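Call:
move_arm(series=[[0.015, 0, 0, 0, 0, 0, -0.38], [0.02, 0, -0.05, 0, 0, 0, -0.35], [0.03, 0, -0.2, 0, 0, 0, -0.35], [0.05, 0, -0.4, 0, 0, 0, -0.35], [0.1, 0, -0.7, 0, 0, 0, -0.35], [0.15, 0, -1, 0, 0, 0, -0.35], [0.15, 0, -1, 0, 0, 0, -0.35]])

```text
t: 30.35
tool_pos: [0.4846, 0.2568, 0.1662]
orientation: [-2.084, -2.085, -0.287]
force: [0.1, 0.8, 0.7]
opening: 0.03
```

Run:
```python
from h import *
s=cam("side");crop(s,230,100,330,200,6,"pics/s19.png")
c=cam("top");cv2.imwrite("pics/t19.png",c["frame"][:,:,::-1])
s=read_state();print(s["force"],s["tool_pos"],s["opening"])
print(rel([.42,.0,.35],MP(0)))
```

```text
[ 0.20023341 -0.05984549 -0.51995667] [0.48229738 0.25645954 0.16134106] 0.030218800469421436
(array([-1.987, -0.614, -2.49 ]), array([ 0.0012, -0.0836, -0.0001]))
```

View pics/s19.png

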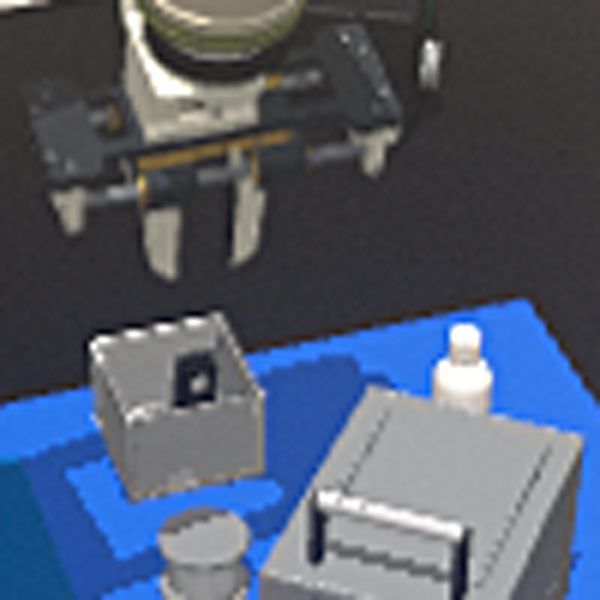

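The side crop shows the probe standing in the caddy at (195,380) with the gripper clear above it. I'll back off and run the final checks.

Call:
move_arm(series=[[-0.1, 0, -0.3, 0, 0, 0, 0], [-0.3, 0, -0.6, 0, 0, 0, 0], [-0.4, -0.2, -0.95, 0, 0, 0, 0], [-0.4, -0.4, -1, 0, 0, 0, 0], [-0.4, -0.4, -1, 0, 0, 0, 0]])

```text
t: 30.95
tool_pos: [0.4405, 0.1916, 0.2463]
orientation: [-2.083, -2.081, -0.276]
force: [0.2, -0.4, -0.4]
opening: 0.0464
```

Call:
move_arm(series=[[-0.3, -0.1, -0.2, 0, 0, 0, 0], [-0.6, -0.2, -0.4, 0, 0, 0, 0], [-0.9, -0.3, -0.5, 0, 0, 0, 0], [-0.9, -0.3, -0.5, 0, 0, 0, 0], [-0.9, -0.3, -0.5, 0, 0, 0, 0]])

```text
t: 31.45
tool_pos: [0.4113, 0.0921, 0.2693]
orientation: [-2.083, -2.078, -0.274]
force: [1.1, 0.3, -0.5]
opening: 0.0466
```

Run:
```python
from h import *
s=cam("side");cv2.imwrite("pics/s20.png",s["frame"][:,:,::-1])
c=cam("top");cv2.imwrite("pics/t20.png",c["frame"][:,:,::-1])
crop(s,310,220,385,310,8,"pics/s21.png")
s=read_state();print(s["t"],s["force"],s["tool_pos"])
```

```text
31.55 [ 0.5351864   0.44316643 -0.87019661] [0.41117489 0.09297775 0.26957439]
```

View pics/s20.png

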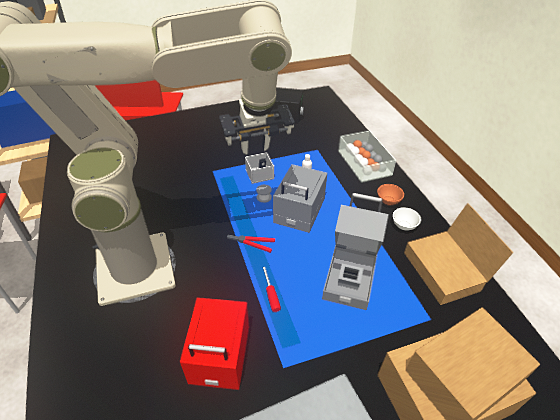

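View pics/t20.png

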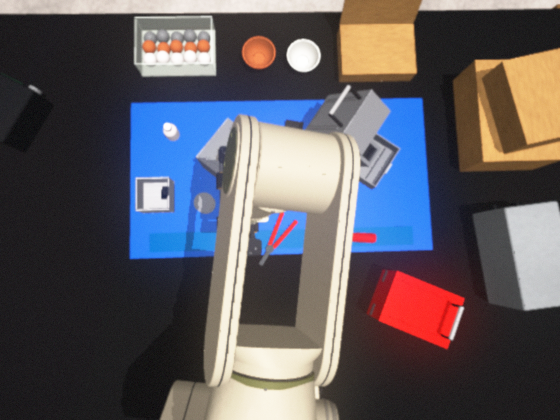

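View pics/s21.png

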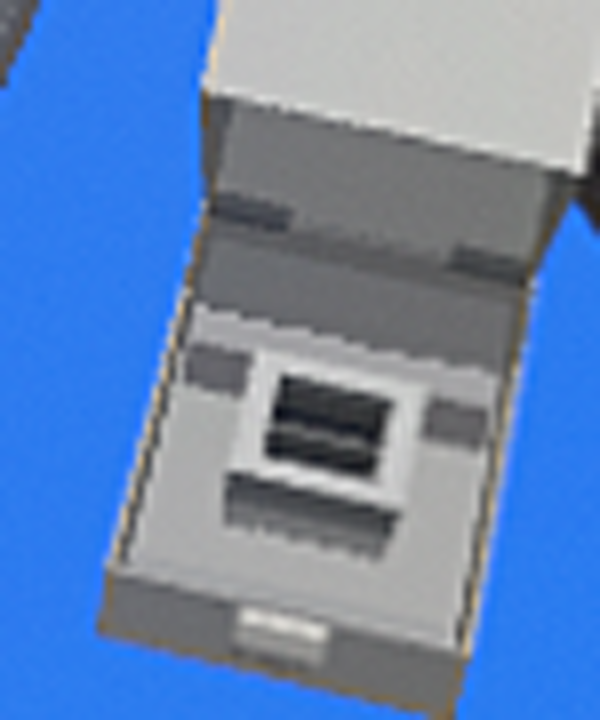

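The block's corners in the side crop, (258,350), (430,385), (400,510) and (230,475), are the same as before the pull. The probe is in the caddy, and the spool (204,203) and flux (170,131) are at their starting pixels in the top view. I'm handing the job in.

Run:
```python
from plant import *
print(close_job())
```

```text
the job is handed in; nothing more can be done
None
```

The probe is out of its case and standing tip-down in the caddy, and I handed the job in at about 31.6 s of the 72 s allowed.

- **Finding it:** I lifted the hood of the right-hand grey case first. The probe was in it, so I opened that hood to its stop, where the force rose to about 31 N. The other case stayed shut, so the driver was never touched.
- **Freeing the probe:** I gripped its 22 mm width and worked it out with side-to-side strokes of about 11 mm, at 1 to 2 mm of pull per stroke. It came free of the pads after about 32 to 35 mm.
- **Placing it:** I lowered it into the caddy at a 15° lean until it touched, then let go. It stayed where it was when the fingers opened.

**Last checks:**
- The padded block's corners are at the same pixels as before the pull, so it is seated, and the cutout is empty.
- The spool and flux bottle are where they were.
- The arm was clear of everything, with the force at noise level.

**What was less certain:**
- Axial readings during the first strokes reached nearly 2 N, so the block may have shifted a few millimetres before I pulled more gently. It never showed in the pictures.
- The probe touched down about 3 to 5 mm lower than my tip estimate predicted. It may have slid slightly in the grip against the caddy rim.
- Just before I lifted away, a sideways force of about 6 N suggested the fingers were touching the caddy rim.
- The arm hid most of the battery in the last top view, though nothing moved near it.

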